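# Unclip the toy bin and flip its lid open

### The job

It is bin day at the dollhouse: with a fingertip, push the red clip off the front of the steel toy bin's lid, towards the bin's front and down, so that it is well clear. Then push the lid up by its front lip and flip it right over backwards past upright, so that it stays open by its own weight. Only push, gently: pinch nothing, do not lift, tip or shove the bin, and leave the other toys where they are.

Things in the scene. Friction and masses are not known exactly. Their poses are not given: they have to be found in the camera images.
- bin: Stainless steel toy bin, an open box 110 (x) by 140 (y) by 90 mm tall with 4 mm walls and a black base plinth 118 by 148 by 12 mm; weighs about 0.9 kg, stands loose. Origin: centre of its underside. z up; its front, with the clip, faces its own -x (towards the robot, give or take the yaw), the hinge is at +x. A pair of small brackets carries the clip on the front wall.
- lid (a joint): Lid angle in rad: 0 closed (lying level on the rim), grows as the front edge rises, 1.57 upright, 2.0 fully back against its stop. The lid swings freely with little friction: below upright it falls shut, beyond upright it falls open. It weighs about 0.12 kg (0.08 to 0.17).
- lid_hinge (a point): Point on the lid's hinge line, at the middle of its width, level with the lid's underside: 59 mm behind (+x of) the bin's centre, 90 mm above its underside. The hinge line runs along the bin's y.
- lid_lip (a point): Point on the lower front edge of the lid's lip, 25 mm to the bin's -y side of the middle, 137 mm from the hinge line; moves with the lid. The lid is a plate 137 by 146 mm, 5 mm thick (the middle is 8 mm thick), with a black front edge; when closed its underside is 90 mm above the table and its lip overhangs the bin's front wall by 23 mm over the whole width, so a fingertip tilted forward fits under it anywhere clear of the clip.
- clip (a joint): Clip angle in rad: 0 standing upright with its nose hooked 9 mm over the lip, holding the lid down; grows as its top swings away from the lid to the bin's front (-x) and then down; clear of the lid from about 0.5, level at 1.57, stop at 1.9. A stiff hinge (about 0.02 N m): it stays where it is left and does not spring back.
- clip_tip (a point): Top of the red clip, a flat bar 5 mm thick and 18 mm wide with a round bar 10 mm thick and 26 mm long (along y) at the top. When closed the top lies 133 mm above the table, 38 mm above the lid, 81.5 mm in front (-x) of the bin's centre and 42 mm to its +y side. The clip's hinge line runs along the bin's y, 73 mm in front of the bin's centre and 68 mm above the table.
- gnome: Ceramic garden gnome with a red pointed hat, 54 mm wide, 115 mm tall, loose. Origin: centre of its underside. Leave it alone.
- wheelbarrow: Green plastic toy wheelbarrow, about 165 by 60 by 58 mm, loose. Origin: on the table under the middle of its tray; handles at -x. Leave it alone.
- can: Yellow plastic toy watering can, 27 mm radius, about 115 mm over spout and handle, 74 mm tall, loose. Origin: centre of its underside. Leave it alone.
- flowerpot: Terracotta pot with toy flowers, 62 mm wide, 90 mm tall, loose. Origin: centre of its underside. Leave it alone.
- letterbox: Red plastic toy letterbox, 66 mm wide, 126 mm tall, fixed to the table beyond the bin. Origin: centre of its underside.
- fence: Wooden picket fence section 260 mm long (its y), 80 mm tall, fixed to the table behind the bin. Origin: on the table at its middle.
Mind the look-alikes: they are no part of the job. Of the things shaped like the bin, the stainless one is meant.

How it is judged:
By the outcome, as a careful person would: the job done as asked, in the order asked, and still so for the second after the job is handed in, with the robot touching nothing.
It also fails if it takes over 48 s, if anything falls off the work surface, if the arm or the gripper's body presses on something with over 40 N, if the wrist force passes 120 N, or if a joint passes its speed limit or range.

### The arm

A 6-joint arm with a two-finger parallel gripper is mounted at the origin on the work surface. World frame = base frame: x ahead of the robot, y to its left, z up, the work surface at z = 0. Lengths are in m, angles in degrees, forces in N, time in s.
With the tool pointing down it reaches from about 0.4 to 0.825 m from the base axis. Payload 7 kg.
Tool frame: the origin (TCP) lies between the finger pads; the fingertips stand 22 mm ahead of it and the grasp point (between the pads) lies 3 mm ahead of it; z points along the fingers, y is the line along which they close (so a half turn about z gives the same grasp; the last joint's range is limited). The gripper opens to 88 mm and grips with 3 to 60 N. Pads are 19 mm wide; open, the fingers measure 130 mm over their backs; the gripper's body (78 mm by 193 mm) begins 47 mm behind the grasp point.
Start: joints at [-49.727, 20.546, 0.682, 0, -70.136, -16.507], TCP at [0.272, -0.618, 0.219] pointing down, gripper open.
Joint ranges: [-176.03, 176.03], [-82.01, 121.73], [-58.28, 71.71], [-173.87, 95.51], [-174.79, -0.11], [-173.66, 173.66]. Speed limits (degrees/s): [136.94, 136.94, 172.46, 180, 180, 180].

### API

Orientations are given as [roll, pitch, yaw] about the fixed x, y, z axes, in that order (R = Rz(yaw) Ry(pitch) Rx(roll)).
In Python, from plant import ctrl gives the robot as it stands.
- The arm moves only by the tool apply_moves, never from a script. Its argument "targets" is a list of rows, each an object with "travel": the shift along the tool's x, y, z in mm, a list of three; "roll": the turn about the tool's z in degrees; "jaw": the finger opening in mm, from 0 to 87.6. In form: [{"travel": [tx, ty, tz], "roll": roll, "jaw": jaw}, ...]. A call has 1 to 10 rows; each row shifts and turns the commanded pose from where the row before left it, along the tool's axes as they then stand; what a row does not reach is not made up. A row lasts 1/10 s, in which the tool goes at most 50 mm and 8.59 degrees, less where a joint would pass 70% of its speed; a pose out of reach is approached as far as the arm can. A call with a gripper value outside its range is refused whole. The fingers move at their own pace and stop on an object; the grip force is fixed at half the most. Time passes only in rows, so rows that do not move let the fingers close. It gives the time, the measured TCP pose, the force, the opening and the grip force at its end, in the units of the state.
- ctrl.get_obs(): the state, without advancing time (a new reading comes with each control period).
- ctrl.snapshot(name): name is "side" or "top" or "wrist"; returns the picture (400x640x3 uint8, red, green, blue); there is no depth.
- ctrl.calibration(name): a dict with "K" (3x3 intrinsics, pixels), "dist_coeffs" ([k1, k2, p1, p2, k3] as OpenCV has them; the pictures are not rectified), "extrinsics" (4x4, takes a point from camera to world coordinates); the wrist camera has in their place "hand_eye" (4x4, takes a point from camera to tool coordinates, whose origin is the TCP and whose axes are the flange's). Camera axes: x right, y down, z forward; pixel columns grow to the right and rows downward; lengths in m; the calibration is good to about 2 mm. A picture is of the moment at which its call begins: read the wrist's pose just before it. calibration takes no time and is no camera call.
- ctrl.close_job(): hands the job in; it is judged then, once.
The state is a dict: "clock": time; "joint_pos": joint angles; "qvel": joint speeds; "tau": joint torques, N m; "tool_pos": TCP position; "orientation": TCP orientation; "force": force on the tool from outside, world axes, zero at the start; "moment": the same for the moment, N m; "opening": finger opening in m; "gripper_force": force on a finger pad.
Only numpy, scipy, OpenCV 4.12 (cv2) and the standard library are available. Lean on these libraries where they do the work, as an engineer would, in place of code of your own. Each camera call takes 0.05 s, during which the arm holds its last target. There are 200 camera calls.

## Working session

There is one attempt and no reset: what is moved stays moved. The work goes in short steps, Python scripts to look and compute and a tool call to move; the robot and the scene stay as the last step left them, time stands still between calls to the robot, and variables do not carry over. Pictures are saved under pics/ and viewed, at most 10 in all, crops included, and the job is handed in when it is done.

Besides the shell and the picture viewer there is one more tool, called in YAML: its name, and indented under it one key for each argument. apply_moves: Moves the arm, as the interface text tells. Its arguments: {"type":"object","properties":{"targets":{"type":"array","items":{"type":"object","properties":{"travel":{"type":"array","items":{"type":"number"}},"roll":{"type":"number"},"jaw":{"type":"number"}}}}},"required":["targets"]}

```bash
mkdir -p pics; ls
python3 - <<'E'
from plant import ctrl
import cv2,numpy as np
o=ctrl.get_obs();print(o['tool_pos'],o['orientation'],o['opening'],o['clock'])
for n in("side","top"):
    im=ctrl.snapshot(n);cv2.imwrite(f"pics/{n}0.png",im[:,:,::-1])
    c=ctrl.calibration(n);print(n,np.round(c['K'],1).tolist(),c['dist_coeffs'],np.round(c['extrinsics'],3).tolist())
E
```

```text
pics
[ 0.27179744 -0.61732122  0.21824158] [ 1.79906770e+02 -8.34216178e-03 -1.56241918e+02] 0.08740216783629534 0.0
side [[487.4, 0.0, 314.2], [0.0, 487.4, 199.3], [0.0, 0.0, 1.0]] [-0.06381018  0.          0.          0.          0.        ] [[-0.965, -0.202, 0.168, 0.337], [-0.263, 0.75, -0.608, 0.878], [-0.003, -0.63, -0.776, 1.222], [0.0, 0.0, 0.0, 1.0]]
top [[480.3, 0.0, 326.7], [0.0, 480.3, 197.1], [0.0, 0.0, 1.0]] [-0.06028507  0.          0.          0.          0.        ] [[0.023, -0.995, 0.1, 0.46], [-1.0, -0.022, 0.006, 0.007], [-0.004, -0.1, -0.995, 1.377], [0.0, 0.0, 0.0, 1.0]]
```

View pics/side0.png

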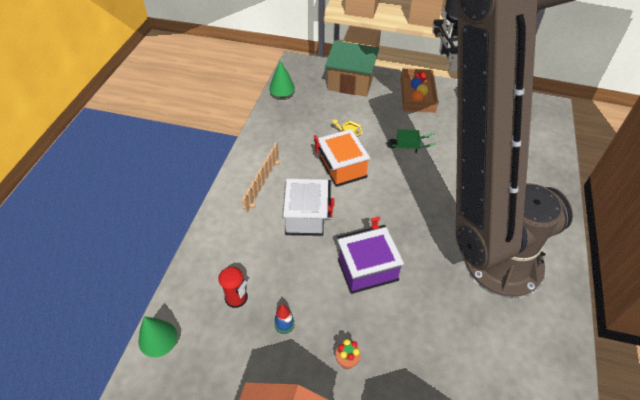

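View pics/top0.png

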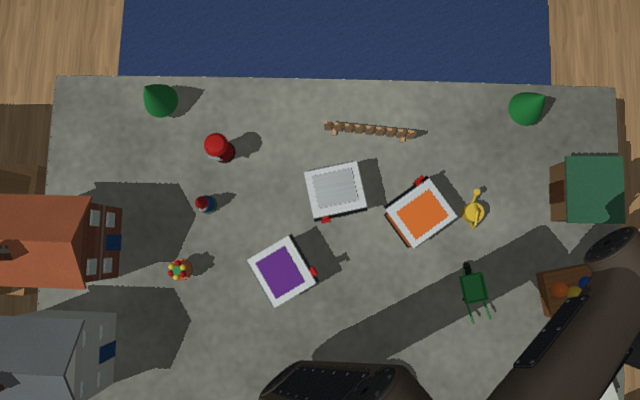

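Candidates in the top view are the grey steel bin (336,190) with its clip at (326,219), the purple bin (283,271) with its clip at (313,272), and the orange bin (421,212) with its clip at (419,182). I choose the grey one, since its clip also faces the robot. Next I check it in close crops.

Run:
```python
import cv2,numpy as np
a=cv2.imread("pics/top0.png")[145:240,285:405];b=cv2.imread("pics/side0.png")[160:255,265:385]
f=lambda i:cv2.resize(i,None,fx=5,fy=5,interpolation=cv2.INTER_CUBIC)
a,b=f(a),f(b)
def grid(i,x0,y0):
    for k in range(0,120,20):cv2.putText(i,str(x0+k),(k*5,10),0,.4,(0,0,255),1);cv2.line(i,(k*5,0),(k*5,475),(0,200,255),1)
    for k in range(0,95,20):cv2.putText(i,str(y0+k),(0,k*5+10),0,.4,(255,0,0),1);cv2.line(i,(0,k*5),(600,k*5),(0,200,255),1)
grid(a,285,145);grid(b,265,160)
cv2.imwrite("pics/ca.png",a);cv2.imwrite("pics/cb.png",b)
```

```text
(no output)
```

View pics/ca.png

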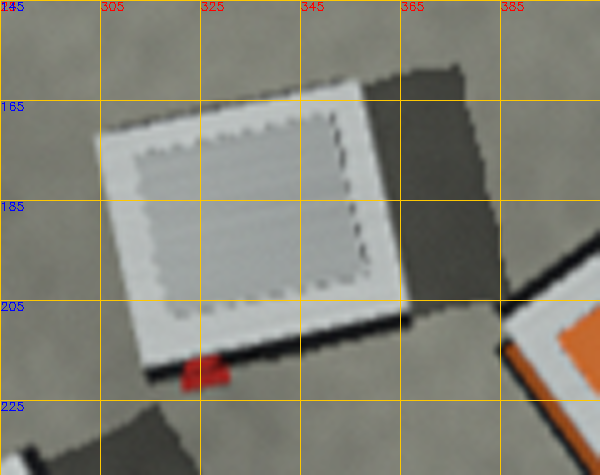

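View pics/cb.png

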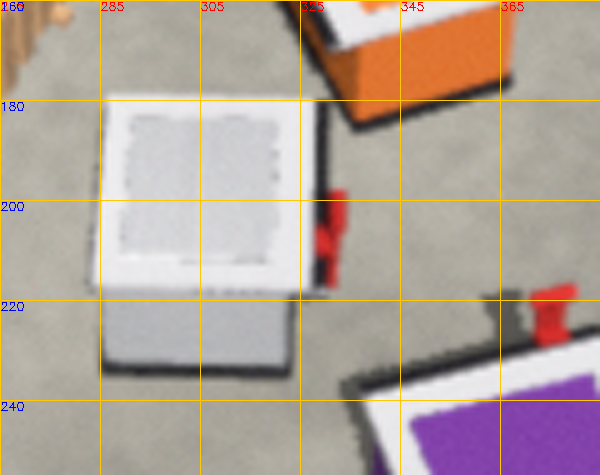

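The crops show the plain steel lid with a black front lip, and the red clip on its robot-facing front at about (326,219) in top and (332,207) in side. The purple and orange bins are look-alikes. Next I fit the pose from the lid corners.

```bash
cat > h.py <<'E'
from plant import ctrl
import cv2,numpy as np
from scipy.optimize import least_squares
def proj(n,P):
    c=ctrl.calibration(n);T=np.linalg.inv(np.array(c['extrinsics']))
    return cv2.projectPoints(np.array(P,float).reshape(-1,3),cv2.Rodrigues(T[:3,:3])[0],T[:3,3],np.array(c['K']),np.array(c['dist_coeffs']))[0].reshape(-1,2)
def ray(n,uv,z):
    c=ctrl.calibration(n);E=np.array(c['extrinsics'])
    p=cv2.undistortPoints(np.array([[uv]],float),np.array(c['K']),np.array(c['dist_coeffs']))[0,0]
    d=E[:3,:3]@[*p,1];o=E[:3,3];return o+d*(z-o[2])/d[2]
def b2w(q,P):
    c,s=np.cos(q[2]),np.sin(q[2]);P=np.atleast_2d(P)
    return np.c_[q[0]+c*P[:,0]-s*P[:,1],q[1]+s*P[:,0]+c*P[:,1],P[:,2]]
E
python3 - <<'E'
from h import *
L=[[.059,.073,.095],[.059,-.073,.095],[-.078,-.073,.093],[-.078,.073,.093]]
t=np.array([[304.4,172],[357,161],[367.2,209.5],[314.7,221]]);s=np.array([[283.6,218],[286.4,179],[331,180],[330,218.4]])
for u in ("t","s","ts"):
    def f(q):
        W=b2w(q,L);r=[]
        if 't' in u:r.append((proj("top",W)-t).ravel())
        if 's' in u:r.append((proj("side",W)-s).ravel())
        return np.concatenate(r)
    R=least_squares(f,[.5,0,0]);q=R.x
    print(u,q[:2].round(4),np.degrees(q[2]).round(2),np.abs(R.fun).max().round(2),R.fun.round(1))
print("clip top pred px",proj("top",b2w(q,[-.0815,.042,.128])),proj("side",b2w(q,[-.0815,.042,.128])))
for n,uv,z in[("purple clip",(313,272),.13),("purple corner",(316,290),.093),("purple corner2",(285,236),.093),("orange corner",(386,212),.09)]:print(n,ray("top",uv,z).round(3))
for n,P in[("clip",[-.0815,.042,.133]),("lip",[-.078,-.025,.09])]:print(n,b2w(q,P).round(4))
E
```

```text
t [ 0.6154 -0.007 ] 13.26 0.6 [-0.3 -0.4 -0.1 -0.5  0.6  0.5 -0.2  0.3]
s [ 0.6098 -0.0009] 13.88 0.78 [-0.3 -0.8 -0.1  0.3 -0.2  0.5  0.7  0. ]
ts [ 0.6132 -0.0051] 13.53 2.25 [-1.1  0.6 -0.9  0.2 -0.   1.2 -0.8  1.3 -1.1 -2.2 -0.6 -0.9 -0.8 -0.6
 -0.3 -1.2]
clip top pred px [[325.42532377 220.40252502]] [[331.31573821 201.30989044]]
purple clip [0.39  0.045 0.13 ]
purple corner [0.341 0.038 0.093]
purple corner2 [0.482 0.124 0.093]
orange corner [ 0.552 -0.145  0.09 ]
clip [[0.5241 0.0166 0.133 ]]
lip [[ 0.5432 -0.0477  0.09  ]]
```

apply_moves:
  targets:
    - {"travel":[0,0,0],"roll":5.2,"jaw":0}
    - {"travel":[0,0,0],"roll":5.1,"jaw":0}
    - {"travel":[0,0,0],"roll":0,"jaw":0}
    - {"travel":[0,0,0],"roll":0,"jaw":0}

```text
clock: 0.5
tool_pos: [0.2719, -0.6176, 0.2188]
orientation: [180.0, -0.0, -166.4]
force: [0.1, 0.8, 0.7]
opening: 0.0611
gripper_force: 0.0
```

```bash
cat >> h.py <<'E'
Q=(.6132,-.0051,np.radians(13.53))
from scipy.spatial.transform import Rotation as Ro
def st():
    o=ctrl.get_obs();p=np.array(o['tool_pos']);R=Ro.from_euler('xyz',o['orientation'],degrees=True).as_matrix()
    c,s=np.cos(Q[2]),np.sin(Q[2]);d=p[:2]-Q[:2]
    print("t",round(o['clock'],2),"binframe tip mm",(1e3*np.array([c*d[0]+s*d[1],-s*d[0]+c*d[1],p[2]-.022])).round(1),"ori",np.round(o['orientation'],2),"F",np.round(o['force'],2),"open",round(o['opening'],4))
    return p,R
def to(*B):
    p,R=st()
    for b in B:
        w=b2w(Q,np.array(b)/1e3)[0]+[0,0,.022];print(b,"travel",(1e3*R.T@(w-p)).round(1));p=w
E
python3 -c "
from h import *
to((-48,42,190),(-48,42,114))"
```

```text
t 0.5 binframe tip mm [-475.1 -515.7  196.8] ori [ 1.7996e+02 -1.0000e-02 -1.6639e+02] F [0.12 0.8  0.68] open 0.0611
(-48, 42, 190) travel [-427.9  557.     7.1]
(-48, 42, 114) travel [-0. -0. 76.]
```

apply_moves:
  targets:
    - {"travel":[-24,31,0],"roll":0,"jaw":0}
    - {"travel":[-24,31,0],"roll":0,"jaw":0}
    - {"travel":[-24,31,0],"roll":0,"jaw":0}
    - {"travel":[-24,31,0],"roll":0,"jaw":0}
    - {"travel":[-24,31,0],"roll":0,"jaw":0}
    - {"travel":[-24,31,0],"roll":0,"jaw":0}
    - {"travel":[-24,31,0],"roll":0,"jaw":0}
    - {"travel":[-24,31,0],"roll":0,"jaw":0}
    - {"travel":[-24,31,0],"roll":0,"jaw":0}
    - {"travel":[-24,31,0],"roll":0,"jaw":0}

```text
clock: 1.5
tool_pos: [0.4336, -0.2589, 0.2194]
orientation: [-180.0, 0.0, -166.4]
force: [2.0, -0.5, -0.6]
opening: 0.0005
gripper_force: 0.0
```

apply_moves:
  targets:
    - {"travel":[-24,31,0],"roll":0,"jaw":0}
    - {"travel":[-24,31,0],"roll":0,"jaw":0}
    - {"travel":[-24,31,0],"roll":0,"jaw":0}
    - {"travel":[-24,31,0],"roll":0,"jaw":0}
    - {"travel":[-24,31,0],"roll":0,"jaw":0}
    - {"travel":[-24,31,0],"roll":0,"jaw":0}
    - {"travel":[-24,31,0],"roll":0,"jaw":0}
    - {"travel":[-20,30,0],"roll":0,"jaw":0}
    - {"travel":[0,0,0],"roll":0,"jaw":0}
    - {"travel":[0,0,0],"roll":0,"jaw":0}

```text
clock: 2.5
tool_pos: [0.5584, 0.0243, 0.2188]
orientation: [-180.0, -0.0, -166.3]
force: [-1.0, 0.0, -0.6]
opening: 0.0006
gripper_force: 0.0
```

```bash
python3 -c "
from h import *
to((-48,42,114))
cv2.imwrite('pics/w1.png',ctrl.snapshot('wrist')[:,:,::-1])"
```

```text
t 2.5 binframe tip mm [-46.4  41.4 196.8] ori [-1.8000e+02 -5.0000e-02 -1.6634e+02] F [-1.    0.03 -0.55] open 0.0006
(-48, 42, 114) travel [ 1.6  0.6 82.8]
```

View pics/w1.png

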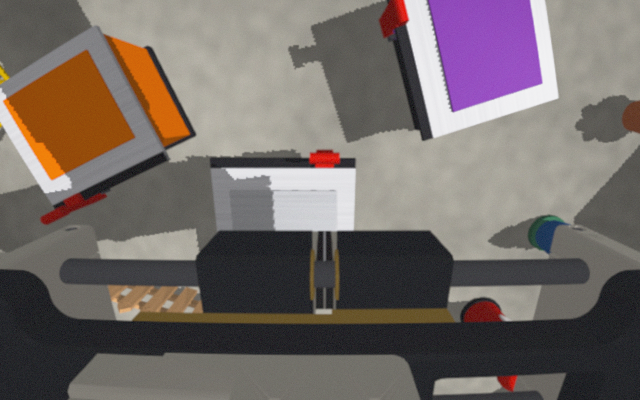

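The wrist view shows the steel lid edge level in the picture, with the clip at (324,158) exactly ahead of the closed fingers at (324,270). The alignment is good, so I descend behind the clip.

apply_moves:
  targets:
    - {"travel":[0,0,30],"roll":0,"jaw":0}
    - {"travel":[0,0,30],"roll":0,"jaw":0}
    - {"travel":[0,0,20],"roll":0,"jaw":0}
    - {"travel":[0,0,0],"roll":0,"jaw":0}
    - {"travel":[6,0,0],"roll":0,"jaw":0}
    - {"travel":[6,0,0],"roll":0,"jaw":0}
    - {"travel":[6,0,0],"roll":0,"jaw":0}
    - {"travel":[6,0,0],"roll":0,"jaw":0}
    - {"travel":[6,0,0],"roll":0,"jaw":0}

```text
clock: 3.45
tool_pos: [0.529, 0.0166, 0.1398]
orientation: [180.0, 0.1, -166.5]
force: [0.2, -0.3, -0.3]
opening: 0.0008
gripper_force: 0.0
```

apply_moves:
  targets:
    - {"travel":[6,0,0],"roll":0,"jaw":0}
    - {"travel":[6,0,0],"roll":0,"jaw":0}
    - {"travel":[6,0,0],"roll":0,"jaw":0}
    - {"travel":[0,0,0],"roll":0,"jaw":0}

```text
clock: 3.85
tool_pos: [0.511, 0.0123, 0.1392]
orientation: [180.0, -0.0, -166.5]
force: [1.0, -0.2, -0.1]
opening: 0.0001
gripper_force: 0.0
```

```bash
python3 -c "
from h import *
st()
a=ctrl.snapshot('side')[150:270,240:400,::-1];b=ctrl.snapshot('wrist')[:,:,::-1]
cv2.imwrite('pics/s2.png',np.hstack([cv2.resize(a,(400,300)),cv2.resize(b,(400,300))]))"
```

```text
t 3.85 binframe tip mm [-95.3  40.8 117.2] ori [ 1.7999e+02 -1.0000e-02 -1.6653e+02] F [ 1.03 -0.23 -0.1 ] open 0.0001
```

View pics/s2.png

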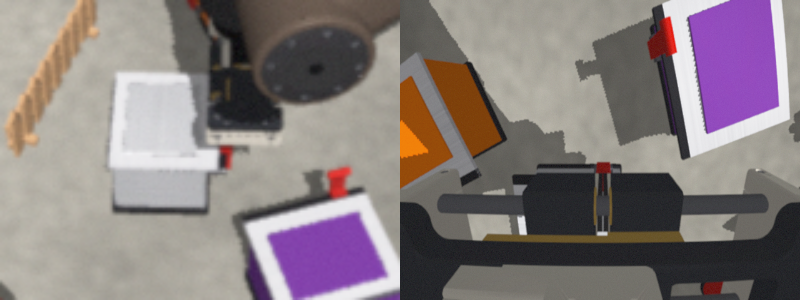

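The clip is hinging out ahead of the finger (red at (225,157) left and (603,168) right). I continue in an arc forwards and down.

apply_moves:
  targets:
    - {"travel":[6,0,3],"roll":0,"jaw":0}
    - {"travel":[6,0,5],"roll":0,"jaw":0}
    - {"travel":[5,0,8],"roll":0,"jaw":0}
    - {"travel":[4,0,8],"roll":0,"jaw":0}
    - {"travel":[4,0,8],"roll":0,"jaw":0}
    - {"travel":[0,0,5],"roll":0,"jaw":0}
    - {"travel":[0,0,3],"roll":0,"jaw":0}
    - {"travel":[0,0,0],"roll":0,"jaw":0}

```text
clock: 4.75
tool_pos: [0.4875, 0.0066, 0.0987]
orientation: [-180.0, -0.0, -166.5]
force: [-0.3, 0.5, 0.4]
opening: 0.0003
gripper_force: 0.0
```

apply_moves:
  targets:
    - {"travel":[0,0,2],"roll":0,"jaw":0}
    - {"travel":[0,0,0],"roll":0,"jaw":0}

```text
clock: 4.95
tool_pos: [0.4877, 0.0067, 0.0971]
orientation: [180.0, 0.0, -166.5]
force: [-0.2, -0.2, -0.5]
opening: 0.0002
gripper_force: 0.0
```

```bash
python3 -c "
from h import *
st()"
```

```text
t 4.95 binframe tip mm [-119.3   40.8   75.1] ori [ 180.      0.   -166.53] F [-0.2  -0.19 -0.5 ] open 0.0002
```

apply_moves:
  targets:
    - {"travel":[0,0,-20],"roll":0,"jaw":0}
    - {"travel":[0,0,-30],"roll":0,"jaw":0}
    - {"travel":[0,-30,-30],"roll":0,"jaw":0}
    - {"travel":[0,-35,0],"roll":0,"jaw":0}
    - {"travel":[0,0,0],"roll":0,"jaw":0}

```text
clock: 5.45
tool_pos: [0.5038, -0.0588, 0.1783]
orientation: [-180.0, 0.1, -166.7]
force: [0.2, 0.7, -1.2]
opening: -0.0
gripper_force: 0.0
```

```bash
python3 -c "
from h import *
st()
a=ctrl.snapshot('side')[150:270,240:400,::-1];b=ctrl.snapshot('wrist')[:,:,::-1]
cv2.imwrite('pics/s3.png',np.hstack([cv2.resize(a,(400,300)),cv2.resize(b,(400,300))]))"
```

```text
t 5.45 binframe tip mm [-119.   -26.6  156.3] ori [-1.7998e+02  1.3000e-01 -1.6665e+02] F [ 0.16  0.71 -1.19] open -0.0
```

View pics/s3.png

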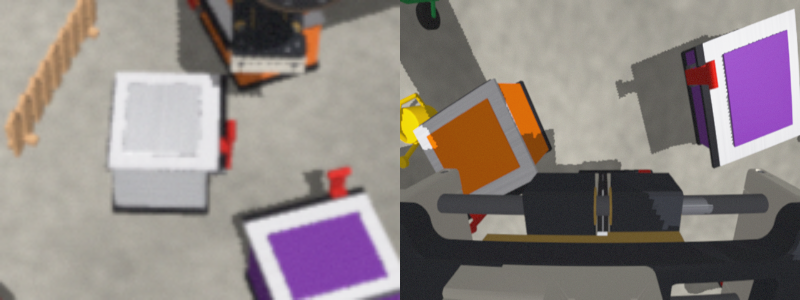

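```bash
python3 -c "
from h import *
for a in (0,.5,.8,1.1,1.4,1.6):
    t=a+np.arctan2(8.5,65);r=.0656
    T=b2w(Q,[-.073-r*np.sin(t),.042,.068+r*np.cos(t)]);print(a,proj('side',T).round(1),proj('top',T).round(1))
print(proj('side',b2w(Q,[-.073,.042,.068])),proj('top',b2w(Q,[-.073,.042,.068])))
a=ctrl.snapshot('side')[185:235,305:355,::-1];b=ctrl.snapshot('top')[190:240,300:350,::-1]
cv2.imwrite('pics/s4.png',np.hstack([cv2.resize(x,(400,400),interpolation=2) for x in(a,b)]))"
```

```text
0 [[331.3 200.2]] [[325.4 220.3]]
0.5 [[341.7 203.1]] [[327.9 231.8]]
0.8 [[346.3 206.1]] [[329.  237.1]]
1.1 [[349.1 209.8]] [[329.7 240.6]]
1.4 [[350.  213.8]] [[330. 242.]]
1.6 [[349.6 216.5]] [[329.9 241.8]]
[[327.95974533 213.89984422]] [[324.89605928 218.4796397 ]]
```

View pics/s4.png

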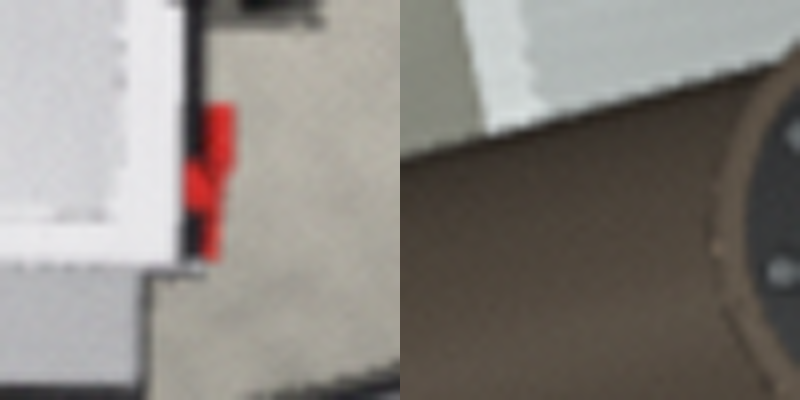

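```bash
python3 -c "
from h import *
c=ctrl.calibration('wrist');H=np.array(c['hand_eye']);print(H.round(3).tolist(),np.array(c['K']).round(1).tolist())
K=np.array(c['K']);D=np.array(c['dist_coeffs'])
def wp(T,P):
    M=np.linalg.inv(T@H);return cv2.projectPoints(np.array(P,float).reshape(-1,3),cv2.Rodrigues(M[:3,:3])[0],M[:3,3],K,D)[0].reshape(-1,2).round(0).tolist()
T=np.eye(4);print('tip',wp(T,[[0,0,.022],[0,0,0],[.0095,0,.022],[-.0095,0,.022]]))
def pose(p,e):
    T=np.eye(4);T[:3,:3]=Ro.from_euler('xyz',e,degrees=True).as_matrix();T[:3,3]=p;return T
P=b2w(Q,[[-.0815,.042,.133],[-.078,.073,.093],[-.078,-.073,.093],[-.115,.042,.120]])
print('w1',wp(pose([.5584,.0243,.2188],[180,-.05,-166.34]),P))
print('s2 /px full',wp(pose([.511,.0123,.1392],[180,0,-166.5]),P))
im=ctrl.snapshot('top');a=cv2.imread('pics/s2.png')
cv2.imwrite('pics/c5.png',np.hstack([cv2.resize(cv2.imread('pics/w1.png')[130:330,220:420],(400,400)),cv2.resize(a[150:250,550:650],(400,400))]))
"
```

```text
[[0.001, -0.961, -0.275, 0.074], [1.0, 0.001, 0.001, -0.0], [-0.0, -0.275, 0.961, -0.165], [0.0, 0.0, 0.0, 1.0]] [[292.0, 0.0, 324.1], [0.0, 292.0, 198.2], [0.0, 0.0, 1.0]]
tip [[324.0, 227.0], [324.0, 241.0], [324.0, 214.0], [324.0, 240.0]]
w1 [[325.0, 162.0], [356.0, 160.0], [210.0, 159.0], [325.0, 122.0]]
s2 /px full [[326.0, 256.0], [365.0, 236.0], [180.0, 236.0], [326.0, 201.0]]
```

View pics/c5.png

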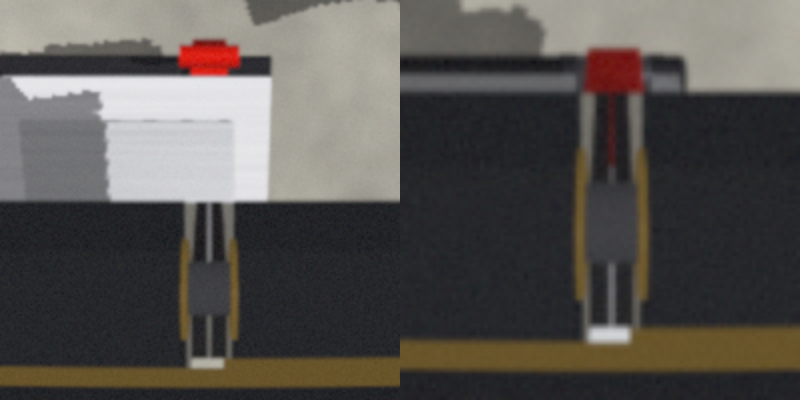

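The clip is unmoved: in side it still stands at (332,199). In the wrist crop no fingertip shows where I expected it (row 214–230). Before retrying I compare closed and open fingers in one mosaic, with the predicted tip and TCP marked.

```bash
cat >> h.py <<'E'
def mosa(k):
    o=ctrl.get_obs();p=np.array(o['tool_pos']);R=Ro.from_euler('xyz',o['orientation'],degrees=True).as_matrix()
    b=ctrl.snapshot('wrist')[130:355,174:474,::-1];a=ctrl.snapshot('side')[:,:,::-1].copy()
    q=[p+R@[0,0,d] for d in(.022,0,-.044)];u=proj('side',q);print('side px tip,TCP,body',u.round(1).tolist())
    x,y=(u[0]).astype(int);x0,y0=max(x-50,0),max(y-45,0)
    a=cv2.resize(a[y0:y0+75,x0:x0+100],(400,300),interpolation=2)
    for v,c in zip(u,[(0,255,0),(255,0,255),(255,255,0)]):cv2.circle(a,tuple(((v-[x0,y0])*4+2).astype(int)),3,c,-1)
    np.save(f'pics/m{k}.npy',np.vstack([cv2.resize(b,(400,300)),a]))
E
python3 -c "
from h import *
st();mosa(0)"
```

```text
t 5.7 binframe tip mm [-119.7  -23.7  154.9] ori [ 1.7999e+02 -3.0000e-02 -1.6651e+02] F [ 0.4  -0.29 -0.54] open 0.0004
side px tip,TCP,body [[344.8, 178.3], [345.1, 173.2], [345.8, 162.7]]
```

apply_moves:
  targets:
    - {"travel":[0,0,0],"roll":0,"jaw":50}
    - {"travel":[0,0,0],"roll":0,"jaw":50}
    - {"travel":[0,0,0],"roll":0,"jaw":50}
    - {"travel":[0,0,0],"roll":0,"jaw":50}
    - {"travel":[0,0,0],"roll":0,"jaw":50}
    - {"travel":[0,0,0],"roll":0,"jaw":50}

```text
clock: 6.4
tool_pos: [0.5027, -0.0566, 0.1772]
orientation: [180.0, 0.0, -166.5]
force: [0.3, -0.5, 0.3]
opening: 0.0428
gripper_force: 0.0
```

```bash
python3 -c "
from h import *
st();mosa(1)
cv2.imwrite('pics/mm.png',np.hstack([np.load('pics/m0.npy'),np.load('pics/m1.npy')]))"
```

```text
t 6.4 binframe tip mm [-119.5  -24.2  155.2] ori [ 180.      0.   -166.54] F [ 0.26 -0.48  0.25] open 0.0428
side px tip,TCP,body [[344.7, 178.1], [345.0, 173.1], [345.8, 162.6]]
```

View pics/mm.png

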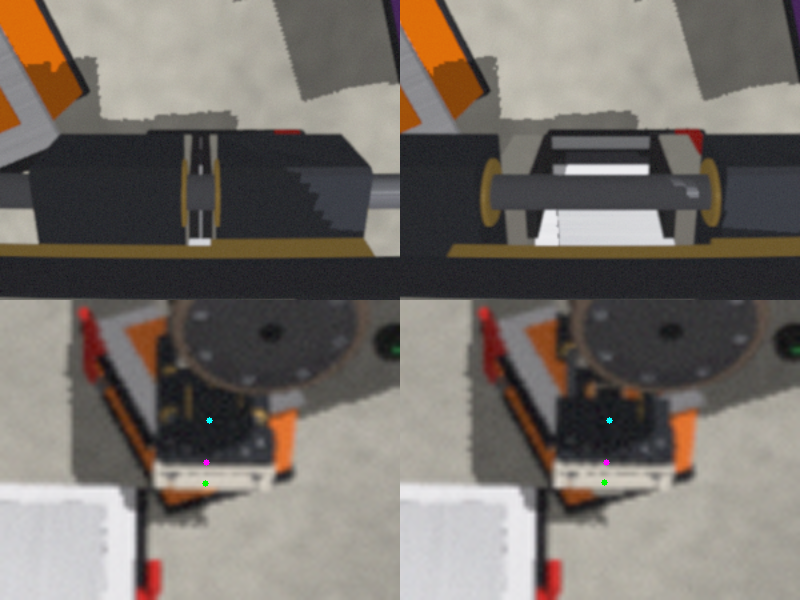

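I can't resolve the tip from these pictures: the gripper's body hides it in side, and in the wrist view the finger ends show about 13 px short of the prediction. So I find the true fingertip height by a gentle touch on the closed lid beside the clip.

apply_moves:
  targets:
    - {"travel":[0,0,0],"roll":0,"jaw":0}
    - {"travel":[-20,8,0],"roll":0,"jaw":0}
    - {"travel":[-20,8,0],"roll":0,"jaw":0}
    - {"travel":[-17,4,0],"roll":0,"jaw":0}
    - {"travel":[0,0,20],"roll":0,"jaw":0}
    - {"travel":[0,0,15],"roll":0,"jaw":0}
    - {"travel":[0,0,10],"roll":0,"jaw":0}
    - {"travel":[0,0,0],"roll":0,"jaw":0}
    - {"travel":[0,0,0],"roll":0,"jaw":0}

```text
clock: 7.4
tool_pos: [0.5537, -0.024, 0.1326]
orientation: [-180.0, 0.0, -166.5]
force: [0.2, 0.3, -0.0]
opening: 0.0007
gripper_force: 0.0
```

apply_moves:
  targets:
    - {"travel":[0,0,3],"roll":0,"jaw":0}
    - {"travel":[0,0,3],"roll":0,"jaw":0}
    - {"travel":[0,0,0],"roll":0,"jaw":0}

```text
clock: 7.7
tool_pos: [0.5533, -0.0239, 0.1261]
orientation: [180.0, 0.0, -166.5]
force: [-0.1, 0.4, 0.3]
opening: 0.0001
gripper_force: 0.0
```

apply_moves:
  targets:
    - {"travel":[0,0,2],"roll":0,"jaw":0}
    - {"travel":[0,0,0],"roll":0,"jaw":0}

```text
clock: 7.9
tool_pos: [0.5533, -0.0239, 0.124]
orientation: [180.0, -0.0, -166.5]
force: [0.2, -0.6, -0.6]
opening: 0.0009
gripper_force: 0.0
```

apply_moves:
  targets:
    - {"travel":[0,0,2],"roll":0,"jaw":0}
    - {"travel":[0,0,0],"roll":0,"jaw":0}

```text
clock: 8.1
tool_pos: [0.5533, -0.0239, 0.1219]
orientation: [180.0, -0.0, -166.5]
force: [0.3, 1.3, -0.1]
opening: 0.0007
gripper_force: 0.0
```

```bash
python3 -c "
from h import *
st()"
```

```text
t 8.1 binframe tip mm [-62.6  -4.3  99.9] ori [ 1.8000e+02 -2.0000e-02 -1.6654e+02] F [ 0.32  1.28 -0.13] open 0.0007
```

apply_moves:
  targets:
    - {"travel":[0,0,2],"roll":0,"jaw":0}
    - {"travel":[0,0,1],"roll":0,"jaw":0}
    - {"travel":[0,0,0],"roll":0,"jaw":0}

```text
clock: 8.4
tool_pos: [0.5533, -0.0239, 0.1189]
orientation: [180.0, -0.0, -166.5]
force: [-0.7, 0.5, 0.2]
opening: 0.0004
gripper_force: 0.0
```

apply_moves:
  targets:
    - {"travel":[0,0,1],"roll":0,"jaw":0}
    - {"travel":[0,0,0],"roll":0,"jaw":0}

```text
clock: 8.6
tool_pos: [0.5534, -0.0239, 0.118]
orientation: [180.0, -0.0, -166.5]
force: [-1.0, -0.4, 0.5]
opening: 0.0002
gripper_force: 0.0
```

apply_moves:
  targets:
    - {"travel":[0,0,1],"roll":0,"jaw":0}
    - {"travel":[0,0,0],"roll":0,"jaw":0}

```text
clock: 8.8
tool_pos: [0.5534, -0.0239, 0.1171]
orientation: [180.0, -0.0, -166.5]
force: [0.2, -0.9, -0.2]
opening: 0.0003
gripper_force: 0.0
```

apply_moves:
  targets:
    - {"travel":[0,0,1],"roll":0,"jaw":0}
    - {"travel":[0,0,0],"roll":0,"jaw":0}

```text
clock: 9.0
tool_pos: [0.5534, -0.0239, 0.116]
orientation: [180.0, -0.0, -166.5]
force: [0.1, 0.4, -0.9]
opening: 0.0006
gripper_force: 0.0
```

apply_moves:
  targets:
    - {"travel":[0,0,1],"roll":0,"jaw":0}
    - {"travel":[0,0,0],"roll":0,"jaw":0}

```text
clock: 9.2
tool_pos: [0.5533, -0.0239, 0.115]
orientation: [180.0, -0.0, -166.5]
force: [-0.0, 0.2, -0.8]
opening: 0.0007
gripper_force: 0.0
```

apply_moves:
  targets:
    - {"travel":[0,0,1],"roll":0,"jaw":0}
    - {"travel":[0,0,0],"roll":0,"jaw":0}

```text
clock: 9.4
tool_pos: [0.5534, -0.0239, 0.114]
orientation: [180.0, -0.0, -166.5]
force: [0.3, 0.5, -0.7]
opening: 0.0005
gripper_force: 0.0
```

apply_moves:
  targets:
    - {"travel":[0,0,1],"roll":0,"jaw":0}
    - {"travel":[0,0,0],"roll":0,"jaw":0}

```text
clock: 9.6
tool_pos: [0.5534, -0.0239, 0.113]
orientation: [180.0, -0.0, -166.5]
force: [-0.0, -0.6, 0.4]
opening: 0.0003
gripper_force: 0.0
```

apply_moves:
  targets:
    - {"travel":[0,0,1],"roll":0,"jaw":0}
    - {"travel":[0,0,0],"roll":0,"jaw":0}

```text
clock: 9.8
tool_pos: [0.5534, -0.0239, 0.112]
orientation: [180.0, -0.0, -166.5]
force: [0.1, 0.7, 0.2]
opening: 0.0005
gripper_force: 0.0
```

```bash
python3 -c "
from h import *
p,R=st()
c=ctrl.calibration('wrist');H=np.array(c['hand_eye']);K=np.array(c['K']);D=np.array(c['dist_coeffs'])
T=np.eye(4);T[:3,:3]=R;T[:3,3]=p;M=np.linalg.inv(T@H)
P=b2w(Q,[[-.0815,.042,.133],[-.0815,.029,.128],[-.0815,.055,.128],[-.078,.073,.095],[-.078,-.073,.095]])
print(cv2.projectPoints(P,cv2.Rodrigues(M[:3,:3])[0],M[:3,3],K,D)[0].reshape(-1,2).round(1).tolist())
im=ctrl.snapshot('wrist').astype(int);r=(im[...,0]>110)&(im[...,1]<70)&(im[...,2]<70)
n,l,s,ce=cv2.connectedComponentsWithStats(r.astype(np.uint8))
for i in range(1,n):
    if s[i,4]>15:print('red',s[i].tolist())
v=im.sum(2)
for u in (230,280,300,370):print(u,[int(x) for x in v[100:250:5,u]])
im=ctrl.snapshot('side').astype(int);r=(im[...,0]>110)&(im[...,1]<70)&(im[...,2]<70);r[:185]=0;r[235:]=0;r[:,:315]=0;r[:,360:]=0
ys,xs=np.nonzero(r);print('side red',xs.min(),xs.max(),ys.min(),ys.max(),len(xs))
"
```

```text
t 9.8 binframe tip mm [-62.5  -4.3  90. ] ori [ 1.8000e+02 -1.0000e-02 -1.6654e+02] F [0.15 0.69 0.21] open 0.0005
[[411.4, 223.9], [385.1, 220.6], [432.3, 220.5], [440.9, 208.0], [219.8, 208.1]]
red [477, 0, 58, 24, 475]
red [58, 19, 10, 19, 48]
red [68, 24, 14, 18, 66]
red [76, 27, 9, 7, 19]
red [84, 35, 8, 7, 20]
red [74, 45, 13, 7, 22]
red [91, 55, 12, 8, 25]
red [90, 63, 6, 8, 16]
red [98, 65, 5, 11, 17]
red [103, 64, 13, 14, 41]
red [118, 95, 7, 9, 17]
red [160, 165, 15, 7, 19]
red [145, 172, 16, 7, 31]
red [374, 188, 62, 36, 1423]
230 [564, 561, 568, 575, 587, 575, 582, 593, 588, 582, 589, 573, 564, 572, 583, 589, 578, 339, 347, 331, 340, 110, 117, 129, 333, 455, 293, 119, 118, 129]
280 [570, 568, 558, 562, 562, 560, 571, 572, 581, 567, 561, 569, 583, 584, 569, 576, 563, 344, 336, 328, 97, 130, 100, 106, 319, 455, 312, 125, 128, 118]
300 [543, 548, 544, 547, 538, 555, 563, 566, 570, 562, 555, 559, 550, 570, 589, 577, 503, 311, 326, 325, 75, 112, 86, 89, 308, 462, 315, 91, 109, 116]
370 [521, 524, 520, 530, 537, 542, 535, 538, 524, 523, 529, 534, 541, 535, 535, 525, 525, 524, 519, 185, 200, 97, 112, 140, 572, 722, 555, 130, 117, 120]
side red 328 333 202 216 41
```

No contact yet, though the nominal tip is already 5 mm below the lid's top. The real fingertip is therefore higher than nominal, which explains why it passed over the clip. I move back from the clip, so that the body is clear of it, and touch down on the middle panel (98 mm).

apply_moves:
  targets:
    - {"travel":[0,0,-8],"roll":0,"jaw":0}
    - {"travel":[-20,-8,0],"roll":0,"jaw":0}
    - {"travel":[-20,-8,0],"roll":0,"jaw":0}
    - {"travel":[0,0,5],"roll":0,"jaw":0}
    - {"travel":[0,0,0],"roll":0,"jaw":0}
    - {"travel":[0,0,2],"roll":0,"jaw":0}
    - {"travel":[0,0,0],"roll":0,"jaw":0}

```text
clock: 10.6
tool_pos: [0.5954, -0.0301, 0.1132]
orientation: [180.0, -0.0, -166.5]
force: [-0.6, -0.5, 0.6]
opening: 0.0001
gripper_force: 0.0
```

apply_moves:
  targets:
    - {"travel":[0,0,2],"roll":0,"jaw":0}
    - {"travel":[0,0,0],"roll":0,"jaw":0}

```text
clock: 10.8
tool_pos: [0.5957, -0.03, 0.1112]
orientation: [180.0, -0.0, -166.5]
force: [0.8, 0.6, -0.3]
opening: 0.0003
gripper_force: 0.0
```

apply_moves:
  targets:
    - {"travel":[0,0,1.5],"roll":0,"jaw":0}
    - {"travel":[0,0,0],"roll":0,"jaw":0}

```text
clock: 11.0
tool_pos: [0.5959, -0.0301, 0.1095]
orientation: [180.0, -0.0, -166.5]
force: [0.2, 0.6, 0.1]
opening: 0.0002
gripper_force: 0.0
```

apply_moves:
  targets:
    - {"travel":[0,0,1.5],"roll":0,"jaw":0}
    - {"travel":[0,0,0],"roll":0,"jaw":0}

```text
clock: 11.2
tool_pos: [0.5959, -0.0302, 0.1079]
orientation: [180.0, -0.0, -166.5]
force: [-0.1, -0.7, 0.3]
opening: 0.0005
gripper_force: 0.0
```

apply_moves:
  targets:
    - {"travel":[0,0,1.5],"roll":0,"jaw":0}
    - {"travel":[0,0,0],"roll":0,"jaw":0}

```text
clock: 11.4
tool_pos: [0.596, -0.0301, 0.1064]
orientation: [180.0, -0.0, -166.5]
force: [0.4, 0.7, -0.1]
opening: 0.0003
gripper_force: 0.0
```

apply_moves:
  targets:
    - {"travel":[0,0,1.5],"roll":0,"jaw":0}
    - {"travel":[0,0,0],"roll":0,"jaw":0}

```text
clock: 11.6
tool_pos: [0.5959, -0.0301, 0.1049]
orientation: [180.0, -0.0, -166.5]
force: [0.2, 0.0, -0.1]
opening: 0.0002
gripper_force: 0.0
```

apply_moves:
  targets:
    - {"travel":[0,0,1.5],"roll":0,"jaw":0}
    - {"travel":[0,0,0],"roll":0,"jaw":0}

```text
clock: 11.8
tool_pos: [0.5959, -0.0301, 0.1034]
orientation: [180.0, -0.0, -166.5]
force: [1.1, 0.7, -0.9]
opening: 0.0006
gripper_force: 0.0
```

```bash
python3 -c "
from h import *
p,R=st()
im=ctrl.snapshot('wrist');g=cv2.cvtColor(im,cv2.COLOR_RGB2GRAY)
for r in range(190,330,4):print(r,' '.join('%3d'%x for x in g[r,284:366:3]))
"
```

```text
t 11.8 binframe tip mm [-22.6 -20.3  81.4] ori [ 1.8000e+02 -2.0000e-02 -1.6654e+02] F [ 1.13  0.74 -0.88] open 0.0006
190 227 228 227 230 228 229 230 229 229 229 228 229 229 229 230 228 230 229 228 229 228 230 228 229 213 210 211 228
194 224 225 225 225 225 224 224 225 226 225 223 223 223 225 225 224 185 205 205 214 135 130 126 137 130 131 126 128
198 204 207 221 222 222 189 148 150 154 138 131 129 130 127 128 126 129 130 129 129 127 127 126 128 129 125 123 124
202 209 209 209 207 202 114 116 116 119 117 116 118 117 118 119 116 118 117 116 117 119 117 117 117 122 117 117 120
206 130 132 138 127 115 115 114 117 115 114 116 118 118 116 113 113 117 114 117 118 116 116 118 117 116 114 117 118
210 112 113 110 112 114 112 109 113 112 112 113 114 115 112 108 113 114 109 112 113 112 112 115 115 111 111 116 112
214 116 117 115 117 116 116 120 114 116 117 118 114 116 115 117 115 116 118 118 118 113 114 118 113 118 111 113 120
218 118 117 116 115 117 115 113 112 115 113 117 116 115 114 120 117 116 114 117 112 112 116 119 113 117 115 117 117
222 112 113 118 118 117 118 117 116 115 115 118 115 1
[... 2378 characters left out ...]
  40
306  37  43  38  37  42  42  37  38  40  33  99  36  41  62  43  35  49  87  26  36  40  38  40  28  32  44  38  35
310  37  39  41  40  36  40  36  33  35  35 104 115 119 115 117 160 116  85  84  86  84  87  83  82  83  82  82  81
314  79  75  74  78  76  78  74  78  74  78  94  94  93  99  97 126  94  85  85  88  82  83  84  87  85  88  81  88
318  79  86  86  89  86  88  84  87  82  82  86  85  83  85  85  85  84  83  80  86  85  89  87  87  86  84  88  87
322  87  81  81  85  83  82  86  86  84  87  86  86  82  83  86  84  85  84  87  82  82  79  85  81  87  87  86  80
326  35  37  33  35  38  33  36  39  36  39  36  37  35  38  35  31  33  36  32  35  39  29  37  29  30  40  35  37
```

apply_moves:
  targets:
    - {"travel":[0,0,1.5],"roll":0,"jaw":0}
    - {"travel":[0,0,0],"roll":0,"jaw":0}

```text
clock: 12.05
tool_pos: [0.596, -0.0301, 0.102]
orientation: [180.0, -0.0, -166.5]
force: [0.3, -0.1, 0.1]
opening: 0.0003
gripper_force: 0.0
```

apply_moves:
  targets:
    - {"travel":[0,0,1.5],"roll":0,"jaw":0}
    - {"travel":[0,0,0],"roll":0,"jaw":0}

```text
clock: 12.25
tool_pos: [0.5959, -0.0301, 0.1004]
orientation: [180.0, -0.0, -166.5]
force: [-0.9, -0.4, -0.3]
opening: 0.0
gripper_force: 0.0
```

apply_moves:
  targets:
    - {"travel":[0,0,1.5],"roll":0,"jaw":0}
    - {"travel":[0,0,0],"roll":0,"jaw":0}

```text
clock: 12.45
tool_pos: [0.5959, -0.0302, 0.099]
orientation: [180.0, -0.0, -166.5]
force: [0.3, 0.2, -0.6]
opening: 0.0006
gripper_force: 0.0
```

apply_moves:
  targets:
    - {"travel":[0,0,1.5],"roll":0,"jaw":0}
    - {"travel":[0,0,0],"roll":0,"jaw":0}

```text
clock: 12.65
tool_pos: [0.596, -0.0301, 0.0974]
orientation: [180.0, -0.0, -166.5]
force: [-0.2, 0.1, -0.3]
opening: 0.0007
gripper_force: 0.0
```

apply_moves:
  targets:
    - {"travel":[0,0,1.5],"roll":0,"jaw":0}
    - {"travel":[0,0,0],"roll":0,"jaw":0}

```text
clock: 12.85
tool_pos: [0.5959, -0.0301, 0.0959]
orientation: [180.0, -0.0, -166.5]
force: [-0.7, 0.2, -0.1]
opening: 0.0008
gripper_force: 0.0
```

apply_moves:
  targets:
    - {"travel":[0,0,1.5],"roll":0,"jaw":0}
    - {"travel":[0,0,0],"roll":0,"jaw":0}

```text
clock: 13.05
tool_pos: [0.596, -0.0301, 0.0944]
orientation: [180.0, -0.0, -166.5]
force: [0.6, -0.7, 0.1]
opening: 0.0007
gripper_force: 0.0
```

```bash
python3 -c "
from h import *
p,R=st()
im=ctrl.snapshot('top');g=cv2.cvtColor(im,cv2.COLOR_RGB2GRAY)
print(proj('top',[p])[0],proj('side',[p])[0])
L=b2w(Q,[[.059,.073,.095],[.059,-.073,.095],[-.078,-.073,.093],[-.078,.073,.093]])
print(proj('top',L).round(),proj('side',L).round())
g=cv2.cvtColor(ctrl.snapshot('side'),cv2.COLOR_RGB2GRAY);a=cv2.cvtColor(cv2.imread('pics/side0.png'),cv2.COLOR_BGR2GRAY)
for r in range(170,240,4):print(r,' '.join('%3d'%x for x in g[r,276:340:4]),'|',' '.join('%3d'%x for x in a[r,276:340:4]))
"
```

```text
t 13.05 binframe tip mm [-22.6 -20.3  72.4] ori [ 1.8000e+02 -2.0000e-02 -1.6653e+02] F [ 0.56 -0.69  0.08] open 0.0007
[343.54089815 194.69238263] [311.66165754 191.79777537]
[[303. 173.]
 [356. 161.]
 [367. 211.]
 [314. 222.]] [[282. 216.]
 [286. 178.]
 [330. 179.]
 [330. 217.]]
170 192 180 160  87  58  56  55  55  49  30  54  56  57  85  73  84 | 185 174 177 174 170 168 174 168 169 170 167 179 157  46 103 109
174 183 182 160  95  76  53  54  58  57  58  61  56  56  53  77 114 | 178 178 175 179 171 171 167 172 174 172 171 179 169  94  94 112
178 174 174 156 105 104  78  49  53  56  52  57  62  60 116  55 122 | 167 170 173 192 192 190 178 180 179 174 172 174 170 169  49 112
182 174 177 153 134 132 127  70  74  61  63  59  80 121 102 139 117 | 165 172 166 234 227 226 231 228 228 224 230 232 233  96 135 117
186 182 186 153 134 114  93  28  36  32  34  27  56 122  80 178  99 | 179 178 153 235 209 205 209 201 206 205 207 213 232  78 173  96
190 178 181 162 140 113  77  35  43  31  27  58  67 109  82 181 183 | 174 176 157 235 209 211 207 203 204 206 207 202 232  78 175 181
194 180 180 15
[... 893 characters left out ...]
93 184 171 185 158 137 162 162
222 188 178 172 184 185 185 189 188 189 189 189 185 143 164 165 160 | 182 174 168 181 180 184 183 183 185 180 182 180 135 161 161 155
226 183 180 164 186 188 186 188 189 187 187 184 182 160 167 161 164 | 178 174 159 180 182 181 182 186 182 180 179 177 157 163 160 162
230 183 182 155 184 184 188 188 188 188 186 186 185 159 162 168 166 | 176 177 153 179 182 182 183 183 183 181 180 180 154 159 166 165
234 179 181 156  73  52  54  53  46  51  53  55  58 166 162 169 133 | 171 176 152  67  46  55  51  44  47  47  52  54 160 159 165 128
238 171 171 170 176 170 170 169 168 169 167 169 163 161 163 142  84 | 168 165 168 170 166 167 164 163 167 163 163 159 158 158 137  85
```

```bash
python3 -c "
from h import *
p,R=st()
for yy in (0,.021,.0965):
  for z in (.022,0,-.022,-.044,-.066):
    print(yy,z,[proj('side',[p+R@[x,yy,z]])[0].round(1).tolist() for x in(-.039,0,.039)])
g=cv2.cvtColor(ctrl.snapshot('side'),cv2.COLOR_RGB2GRAY)
for r in range(184,204):print(r,' '.join('%3d'%x for x in g[r,282:334:2]))
"
```

```text
t 13.15 binframe tip mm [-22.5 -20.3  72.6] ori [-1.8000e+02 -1.0000e-02 -1.6653e+02] F [ 0.5  -0.57 -0.01] open 0.0004
0 0.022 [[298.9, 196.1], [311.7, 196.4], [324.5, 196.7]]
0 0 [[298.7, 191.5], [311.6, 191.8], [324.6, 192.0]]
0 -0.022 [[298.5, 186.7], [311.6, 187.0], [324.7, 187.3]]
0 -0.044 [[298.3, 181.9], [311.5, 182.2], [324.8, 182.4]]
0 -0.066 [[298.1, 176.9], [311.5, 177.2], [324.9, 177.5]]
0.021 0.022 [[298.6, 201.5], [311.5, 201.8], [324.3, 202.0]]
0.021 0 [[298.4, 196.9], [311.4, 197.1], [324.4, 197.4]]
0.021 -0.022 [[298.2, 192.1], [311.3, 192.4], [324.5, 192.7]]
0.021 -0.044 [[297.9, 187.3], [311.3, 187.6], [324.6, 187.9]]
0.021 -0.066 [[297.7, 182.4], [311.2, 182.6], [324.7, 182.9]]
0.0965 0.022 [[297.3, 221.6], [310.6, 221.9], [323.9, 222.2]]
0.0965 0 [[297.0, 217.0], [310.5, 217.3], [324.0, 217.6]]
0.0965 -0.022 [[296.8, 212.4], [310.4, 212.7], [324.1, 213.0]]
0.0965 -0.044 [[296.6, 207.6], [310.4, 208.0], [324.2, 208.3]]
0.0965 -0.066 [[296.3, 202.8], [310.3, 203.1], [324.3, 203.4]]
184 175 150 116 135 124 117 114 110  70  45  30  33  31  37  32  37  35  35  33  67
[... 1376 characters left out ...]
 207 209 208 209 209 206 136 185 218 233  80  95 168
198 182 161 239 241 225 220 196 152 204 195 205 210 210 206 205 211 212 211 206 168 202 216 226  66  67 115
199 186 178 239 240 228 218 213 145 186 184 187 194 192 191 190 191 193 198 197 185 213 220 223  67  43  98
200 185 177 239 239 224 218 216 131 146 133 132 156 144 145 144 143 150 155 156 164 224 230 226  64  43  94
201 183 183 239 238 224 219 216 163 180 162 152 181 161 155 159 155 156 155 158 170 233 235 225  69  46  98
202 182 192 239 233 221 220 216 214 216 211 215 214 211 211 210 211 210 207 209 218 235 234 225  67  47  96
203 182 190 239 234 218 221 218 217 218 220 218 221 219 219 216 218 216 214 217 220 237 235 225  68  49  96
```

apply_moves:
  targets:
    - {"travel":[0,0,1.2],"roll":0,"jaw":0}
    - {"travel":[0,0,0],"roll":0,"jaw":0}

```text
clock: 13.4
tool_pos: [0.596, -0.0301, 0.0933]
orientation: [180.0, -0.0, -166.5]
force: [-0.1, -0.0, -0.5]
opening: -0.0
gripper_force: 0.0
```

apply_moves:
  targets:
    - {"travel":[0,0,1.2],"roll":0,"jaw":0}
    - {"travel":[0,0,0],"roll":0,"jaw":0}

```text
clock: 13.6
tool_pos: [0.596, -0.0302, 0.0921]
orientation: [180.0, -0.0, -166.5]
force: [0.1, 0.2, -0.2]
opening: 0.0007
gripper_force: 0.0
```

apply_moves:
  targets:
    - {"travel":[0,0,1.2],"roll":0,"jaw":0}
    - {"travel":[0,0,0],"roll":0,"jaw":0}

```text
clock: 13.8
tool_pos: [0.596, -0.0302, 0.0909]
orientation: [180.0, -0.0, -166.5]
force: [0.1, -0.3, 0.4]
opening: 0.0004
gripper_force: 0.0
```

```bash
python3 -c "
from h import *
p,R=st()
o=ctrl.get_obs();print({k:np.round(o[k],2).tolist() for k in('joint_pos','tau','moment')})
c=ctrl.calibration('wrist');H=np.array(c['hand_eye']);K=np.array(c['K']);D=np.array(c['dist_coeffs'])
T=np.eye(4);T[:3,:3]=R;T[:3,3]=p;M=np.linalg.inv(T@H)
for n,P in [('lipf',[[-.078,-.073,.09],[-.078,.073,.09]]),('plinth',[[-.059,-.074,.012],[-.059,.074,.012]]),('clip',[[-.0815,.029,.128],[-.0815,.055,.128]])]:
  print(n,cv2.projectPoints(b2w(Q,P),cv2.Rodrigues(M[:3,:3])[0],M[:3,3],K,D)[0].reshape(-1,2).round(1).tolist())
im=ctrl.snapshot('wrist');g=cv2.cvtColor(im,cv2.COLOR_RGB2GRAY)
for r in range(60,200,6):print(r,' '.join('%3d'%x for x in g[r,150:500:10]))
"
```

```text
t 13.8 binframe tip mm [-22.6 -20.3  68.9] ori [ 1.8000e+02 -1.0000e-02 -1.6654e+02] F [ 0.13 -0.33  0.36] open 0.0004
{'joint_pos': [15.85, 19.68, -18.87, -0.0, -51.46, -92.39], 'tau': [0.01, -52.1, 24.36, 5.8, -0.04, 0.0], 'moment': [-0.01, 0.06, -0.01]}
lipf [[231.3, 150.0], [486.4, 150.4]]
plinth [[260.2, 161.9], [435.4, 162.0]]
clip [[436.1, 151.9], [493.4, 152.4]]
60 126 124  41 173 176 172 176 176 174 171 169 171 179 176 174 168 165 165 167 166 165 165 161 164 159 157 156  91  89  92  93  94  92  92  94
66 122 126  38 173 177 174 172 174 177 175 171 171 174 173 170 165 162 163 167 168 168 168 162 163 162 162 161  88  92  93  88  91  94  94  93
72 125 129  82 149 176 176 172 172 178 177 173 174 172 170 170 172 163 167 169 166 166 170 160 161 163 164 163  93  90  94  92  88  92  93  96
78 125 125 124  36 176 174 173 178 172 177 174 172 169 171 171 172 168 168 168 167 162 162 156 164 165 163 158  89  91  91  91  85  92  96  93
84 124 125 124  45 173 172 176 178 177 175 174 176 171 173 175 170 171 168 172 169 162 158 160 163 163 160 155  91  91  95  89  89  92  95  93
90 124 124 1
[... 2021 characters left out ...]
 115  97  97  98 201 231 230 230 232 231 232 232 232 233 233 232 233 232 234 232 232 233 232 232 233 232 233 232 234 233 173
180 102  95  95  93 111  94  95  95 156 228 227 229 228 229 228 228 227 228 229 227 228 229 229 229 229 228 229 231 229 230 231 232 231 232 168
186  97  95  90  93  92  97  94  98 128 230 229 228 229 229 228 228 227 227 225 226 226 227 225 227 229 226 227 229 229 229 231 230 230 232 166
192  99  98  99  97  96  96  95  96 102 231 230 231 230 231 231 229 230 229 230 229 229 229 231 230 229 228 228 228 228 229 229 230 228 231 165
198  98  98  95  94  96  95  97  99  98 135 135 133 130 136 172 228 226 228 228 228 203 131 132 134 152 227 227 229 230 231 228 230 228 229 166
```

apply_moves:
  targets:
    - {"travel":[0,0,1.2],"roll":0,"jaw":0}
    - {"travel":[0,0,0],"roll":0,"jaw":0}

```text
clock: 14.05
tool_pos: [0.596, -0.0301, 0.0897]
orientation: [180.0, -0.0, -166.5]
force: [0.3, 0.2, -0.9]
opening: 0.0004
gripper_force: 0.0
```

apply_moves:
  targets:
    - {"travel":[0,0,1.2],"roll":0,"jaw":0}
    - {"travel":[0,0,0],"roll":0,"jaw":0}

```text
clock: 14.25
tool_pos: [0.5959, -0.0301, 0.0885]
orientation: [180.0, -0.0, -166.5]
force: [-0.7, -0.4, 0.4]
opening: 0.0005
gripper_force: 0.0
```

apply_moves:
  targets:
    - {"travel":[0,0,1.2],"roll":0,"jaw":0}
    - {"travel":[0,0,0],"roll":0,"jaw":0}

```text
clock: 14.45
tool_pos: [0.5962, -0.0301, 0.0879]
orientation: [-180.0, 0.0, -166.5]
force: [-1.5, -0.3, 3.2]
opening: 0.0003
gripper_force: 2.0
```

apply_moves:
  targets:
    - {"travel":[0,0,1.2],"roll":0,"jaw":0}
    - {"travel":[0,0,0],"roll":0,"jaw":0}

```text
clock: 14.65
tool_pos: [0.5962, -0.0301, 0.0877]
orientation: [-180.0, 0.0, -166.5]
force: [-4.9, -0.0, 11.9]
opening: 0.0007
gripper_force: 6.4
```

Contact is confirmed at TCP z = 0.088 on the 98 mm panel, so the real tip stands 10 mm *behind* the TCP. Everything was 32 mm too high, which also fits the wrist view. I redo the clip with this offset.

apply_moves:
  targets:
    - {"travel":[0,0,-5],"roll":0,"jaw":0}
    - {"travel":[0,0,-20],"roll":0,"jaw":0}
    - {"travel":[0,0,-25],"roll":0,"jaw":0}
    - {"travel":[12,31,0],"roll":0,"jaw":0}
    - {"travel":[12,31,0],"roll":0,"jaw":0}
    - {"travel":[0,0,0],"roll":0,"jaw":0}

```text
clock: 15.25
tool_pos: [0.5567, 0.0265, 0.1366]
orientation: [180.0, 0.0, -166.4]
force: [0.3, -0.2, 0.1]
opening: 0.0004
gripper_force: 0.0
```

```bash
sed -i 's/p\[2\]-.022/p[2]+.010/; s/+\[0,0,.022\];print/+[0,0,-.010];print/' h.py
cat >> h.py <<'E'
def red():
    for n,(a,b,c,d) in {'side':(190,235,318,365),'top':(205,255,310,345),'wrist':(0,400,250,480)}.items():
        im=ctrl.snapshot(n).astype(int)[a:b,c:d];r=(im[...,0]>90)&(im[...,1]<.45*im[...,0])&(im[...,2]<.45*im[...,0])
        k,l,s,_=cv2.connectedComponentsWithStats(r.astype(np.uint8));print(n,[(s[i,:2]+[c,a]).tolist()+s[i,2:].tolist() for i in range(1,k) if s[i,4]>6])
E
python3 -c "
from h import *
to((-48,42,112));red()"
```

```text
t 15.25 binframe tip mm [-47.5  44.  146.6] ori [ 1.7995e+02  2.0000e-02 -1.6644e+02] F [ 0.32 -0.18  0.11] open 0.0004
(-48, 42, 112) travel [ 0.5 -2.  34.6]
side [[329, 210, 3, 7, 16]]
top [[321, 219, 10, 4, 25]]
wrist [[402, 0, 16, 9, 88], [300, 162, 46, 26, 936]]
```

apply_moves:
  targets:
    - {"travel":[0,0,20],"roll":0,"jaw":0}
    - {"travel":[0,-1,14],"roll":0,"jaw":0}
    - {"travel":[0,0,0],"roll":0,"jaw":0}
    - {"travel":[8,0,0],"roll":0,"jaw":0}
    - {"travel":[6,0,0],"roll":0,"jaw":0}
    - {"travel":[4,0,0],"roll":0,"jaw":0}
    - {"travel":[4,0,0],"roll":0,"jaw":0}
    - {"travel":[4,0,0],"roll":0,"jaw":0}
    - {"travel":[4,0,0],"roll":0,"jaw":0}
    - {"travel":[0,0,0],"roll":0,"jaw":0}

```text
clock: 16.4
tool_pos: [0.5289, 0.0166, 0.1024]
orientation: [180.0, 0.0, -166.5]
force: [1.0, -0.6, 0.4]
opening: 0.0002
gripper_force: 0.0
```

```bash
python3 -c "
from h import *
st();red()"
```

```text
t 16.4 binframe tip mm [-76.9  40.8 112.4] ori [ 180.      0.   -166.53] F [ 1.01 -0.62  0.43] open 0.0002
side []
top []
wrist [[411, 0, 69, 42, 1745], [300, 210, 52, 29, 1008]]
```

apply_moves:
  targets:
    - {"travel":[6,0,0],"roll":0,"jaw":0}
    - {"travel":[6,0,0],"roll":0,"jaw":0}
    - {"travel":[6,0,0],"roll":0,"jaw":0}
    - {"travel":[6,0,3],"roll":0,"jaw":0}
    - {"travel":[0,0,0],"roll":0,"jaw":0}

```text
clock: 17.05
tool_pos: [0.5047, 0.0107, 0.0989]
orientation: [180.0, -0.1, -166.5]
force: [0.5, 0.5, -0.5]
opening: 0.0004
gripper_force: 0.0
```

```bash
python3 -c "
from h import *
p,R=st();red()
c=ctrl.calibration('wrist');H=np.array(c['hand_eye']);K=np.array(c['K']);D=np.array(c['dist_coeffs'])
T=np.eye(4);T[:3,:3]=R;T[:3,3]=p;M=np.linalg.inv(T@H)
for a in (0,.3,.5,.7,.9,1.1):
    t=a+.13;r=.0656
    print(a,cv2.projectPoints(b2w(Q,[-.073-r*np.sin(t),.042,.068+r*np.cos(t)]),cv2.Rodrigues(M[:3,:3])[0],M[:3,3],K,D)[0].ravel().round())"
```

```text
t 17.05 binframe tip mm [-101.8   40.7  108.9] ori [ 1.7999e+02 -5.0000e-02 -1.6655e+02] F [ 0.49  0.46 -0.47] open 0.0004
side []
top []
wrist [[410, 9, 67, 73, 2845], [303, 212, 46, 19, 782]]
0 [326. 303.]
0.3 [326. 266.]
0.5 [326. 241.]
0.7 [326. 218.]
0.9 [326. 199.]
1.1 [326. 185.]
```

The clip is now swinging, at about 0.7 rad. I continue down the arc.

apply_moves:
  targets:
    - {"travel":[6,0,6],"roll":0,"jaw":0}
    - {"travel":[5,0,8],"roll":0,"jaw":0}
    - {"travel":[4,0,8],"roll":0,"jaw":0}
    - {"travel":[3,0,6],"roll":0,"jaw":0}
    - {"travel":[0,0,4],"roll":0,"jaw":0}
    - {"travel":[0,0,3],"roll":0,"jaw":0}
    - {"travel":[0,0,0],"roll":0,"jaw":0}

```text
clock: 17.9
tool_pos: [0.4884, 0.0068, 0.0638]
orientation: [-180.0, -0.0, -166.5]
force: [0.0, -0.7, 0.2]
opening: 0.0004
gripper_force: 0.0
```

apply_moves:
  targets:
    - {"travel":[0,0,-20],"roll":0,"jaw":0}
    - {"travel":[0,0,-30],"roll":0,"jaw":0}
    - {"travel":[0,-30,-20],"roll":0,"jaw":0}
    - {"travel":[0,-36,0],"roll":0,"jaw":0}
    - {"travel":[0,0,0],"roll":0,"jaw":0}

```text
clock: 18.4
tool_pos: [0.505, -0.0596, 0.1352]
orientation: [-180.0, 0.1, -166.7]
force: [0.3, 0.6, -0.5]
opening: 0.0004
gripper_force: 0.0
```

```bash
python3 -c "
from h import *
to((-95,-25,88));red()
f=lambda i:cv2.cvtColor(i,cv2.COLOR_BGR2GRAY).astype(int)
a=f(cv2.imread('pics/side0.png'));b=f(ctrl.snapshot('side')[:,:,::-1])
for r in (205,212,218,226,232,234,236):print(r,a[r,278:300:2],b[r,278:300:2],a[r,318:334:2],b[r,318:334:2])"
```

```text
t 18.4 binframe tip mm [-117.9  -27.7  145.2] ori [-1.7998e+02  1.1000e-01 -1.6665e+02] F [ 0.32  0.58 -0.54] open 0.0004
(-95, -25, 88) travel [-22.8   2.8  57.3]
side [[330, 211, 20, 8, 106]]
top []
wrist [[391, 183, 34, 48, 1161]]
205 [180 181 167 195 236 228 209 215 215 215 214] [177 180 165 191 235 227 206 216 211 213 214] [210 218 233 231 222  85  54  85] [210 216 230 231 220  63 102 174]
212 [175 178 161 231 233 234 235 236 234 235 233] [176 174 158 229 234 235 234 235 235 232 231] [215 232 233 231 218  60  56 123] [211 230 234 232 218  58 110 168]
218 [177 175 160 168 179 182 183 182 187 185 190] [175 173 159 166 181 183 182 181 184 185 187] [182 185 177 158 151 137 151 162] [183 184 178 154 152 152 133 116]
226 [176 174 175 159 174 180 181 182 182 181 181] [174 173 175 161 175 177 176 181 183 183 183] [180 177 124 157 165 163 159 160] [180 177 124 156 162 163 162 159]
232 [176 176 179 149  84 111 129 130 131 127 132] [174 179 176 149  88 111 130 130 127 129 130] [160 160  97 157 157 158 160 165] [158 159  94 156 160 158 160 162]
234 [173 176 175 152  71  67  66  46  50  55  51] [173 172 172 149  70  69  68  51  52  53  48] [ 52  54  59 160 159 159 160 165] [ 52  55  62 158 159 157 159 164]
236 [172 170 168 170 167 166 165 160 159 159 163] [169 168 167 166 167 168 164 160 159 161 160] [135 134 141 159 160 158 158 142] [133 133 141 157 157 158 157 140]
```

The clip is down at about 1.4 rad (its side bbox reaches 350,211–219) and the bin is unmoved. The tool cannot tilt, so I lay the finger's face against the lip front and carry the lip up by light contact. First I find the contact.

apply_moves:
  targets:
    - {"travel":[0,3,35],"roll":0,"jaw":0}
    - {"travel":[0,0,30],"roll":0,"jaw":0}
    - {"travel":[-15,0,0],"roll":0,"jaw":0}
    - {"travel":[-8,0,0],"roll":0,"jaw":0}
    - {"travel":[0,0,0],"roll":0,"jaw":0}

```text
clock: 19.1
tool_pos: [0.5269, -0.0481, 0.0695]
orientation: [-180.0, 0.0, -166.5]
force: [0.5, -0.1, 0.6]
opening: 0.0006
gripper_force: 0.0
```

apply_moves:
  targets:
    - {"travel":[-2,0,0],"roll":0,"jaw":0}
    - {"travel":[-1,0,0],"roll":0,"jaw":0}
    - {"travel":[0,0,0],"roll":0,"jaw":0}

```text
clock: 19.4
tool_pos: [0.5285, -0.0483, 0.0697]
orientation: [180.0, 0.0, -166.5]
force: [0.1, -0.1, -0.2]
opening: -0.0001
gripper_force: 0.0
```

apply_moves:
  targets:
    - {"travel":[-1,0,0],"roll":0,"jaw":0}
    - {"travel":[0,0,0],"roll":0,"jaw":0}

```text
clock: 19.6
tool_pos: [0.5295, -0.0482, 0.0695]
orientation: [180.0, 0.0, -166.5]
force: [0.2, 0.8, 0.0]
opening: 0.0008
gripper_force: 0.0
```

```bash
python3 -c "
from h import *
st()"
```

```text
t 19.6 binframe tip mm [-91.5 -22.3  79.5] ori [ 1.8000e+02  2.0000e-02 -1.6654e+02] F [0.21 0.78 0.05] open 0.0008
```

apply_moves:
  targets:
    - {"travel":[-0.7,0,0],"roll":0,"jaw":0}
    - {"travel":[-0.7,0,0],"roll":0,"jaw":0}
    - {"travel":[0,0,0],"roll":0,"jaw":0}

```text
clock: 19.9
tool_pos: [0.5308, -0.0478, 0.0692]
orientation: [-180.0, -0.0, -166.5]
force: [0.1, -0.4, 0.4]
opening: 0.0002
gripper_force: 0.0
```

apply_moves:
  targets:
    - {"travel":[-0.6,0,0],"roll":0,"jaw":0}
    - {"travel":[-0.4,0,0],"roll":0,"jaw":0}

```text
clock: 20.1
tool_pos: [0.5309, -0.0478, 0.0691]
orientation: [180.0, -0.1, -166.5]
force: [-3.7, 0.1, 3.4]
opening: 0.0003
gripper_force: 2.1
```

apply_moves:
  targets:
    - {"travel":[-0.5,0,0],"roll":0,"jaw":0}

```text
clock: 20.2
tool_pos: [0.5309, -0.0478, 0.0691]
orientation: [180.0, -0.1, -166.5]
force: [-6.4, -1.1, 5.0]
opening: 0.0003
gripper_force: 3.2
```

apply_moves:
  targets:
    - {"travel":[-0.5,0,0],"roll":0,"jaw":0}

```text
clock: 20.3
tool_pos: [0.5309, -0.0478, 0.069]
orientation: [180.0, -0.2, -166.6]
force: [-7.9, -0.3, 6.3]
opening: 0.0003
gripper_force: 4.0
```

apply_moves:
  targets:
    - {"travel":[-0.5,0,0],"roll":0,"jaw":0}

```text
clock: 20.4
tool_pos: [0.5309, -0.0478, 0.069]
orientation: [180.0, -0.2, -166.6]
force: [-9.7, -0.4, 8.1]
opening: 0.0002
gripper_force: 4.7
```

Contact is at bin x ≈ -90 with high friction; the finger was being dragged down by compliance. I ease off to about 3 N and go up.

apply_moves:
  targets:
    - {"travel":[1.6,0,-0.5],"roll":0,"jaw":0}

```text
clock: 20.5
tool_pos: [0.5309, -0.0478, 0.0695]
orientation: [180.0, -0.1, -166.6]
force: [-1.0, -0.4, -0.7]
opening: 0.0005
gripper_force: 0.4
```

apply_moves:
  targets:
    - {"travel":[0,0,-1],"roll":0,"jaw":0}

```text
clock: 20.6
tool_pos: [0.5309, -0.0478, 0.0704]
orientation: [180.0, -0.1, -166.5]
force: [-3.3, -1.0, -0.2]
opening: 0.0005
gripper_force: 1.6
```

apply_moves:
  targets:
    - {"travel":[0,0,-1],"roll":0,"jaw":0}

```text
clock: 20.7
tool_pos: [0.5309, -0.0478, 0.0715]
orientation: [180.0, -0.1, -166.5]
force: [-4.0, -1.9, -0.5]
opening: 0.0005
gripper_force: 1.9
```

apply_moves:
  targets:
    - {"travel":[0,0,-1.5],"roll":0,"jaw":0}

```text
clock: 20.8
tool_pos: [0.531, -0.0478, 0.073]
orientation: [180.0, -0.1, -166.5]
force: [-4.7, -0.9, -1.5]
opening: 0.0003
gripper_force: 2.1
```

```bash
python3 -c "
from h import *
st()"
```

```text
t 20.8 binframe tip mm [-89.9 -22.3  83. ] ori [ 1.7999e+02 -8.0000e-02 -1.6655e+02] F [-4.66 -0.94 -1.5 ] open 0.0003
```

apply_moves:
  targets:
    - {"travel":[0,0,-2],"roll":0,"jaw":0}
    - {"travel":[0,0,-2],"roll":0,"jaw":0}

```text
clock: 21.0
tool_pos: [0.5313, -0.0477, 0.0773]
orientation: [180.0, -0.1, -166.5]
force: [-4.9, -1.1, -0.4]
opening: 0.0003
gripper_force: 2.3
```

apply_moves:
  targets:
    - {"travel":[0,0,-2],"roll":0,"jaw":0}
    - {"travel":[-0.2,0,-2],"roll":0,"jaw":0}

```text
clock: 21.2
tool_pos: [0.5316, -0.0476, 0.0814]
orientation: [180.0, -0.0, -166.5]
force: [-4.5, -1.7, 0.2]
opening: 0.0003
gripper_force: 2.5
```

```bash
cat >> h.py <<'E'
def lipang():
    # lid front black edge in wrist: print dark runs along several columns left of fingers, and predictions per angle
    o=ctrl.get_obs();p=np.array(o['tool_pos']);R=Ro.from_euler('xyz',o['orientation'],degrees=True).as_matrix()
    c=ctrl.calibration('wrist');H=np.array(c['hand_eye']);K=np.array(c['K']);D=np.array(c['dist_coeffs'])
    T=np.eye(4);T[:3,:3]=R;T[:3,3]=p;M=np.linalg.inv(T@H)
    for a in (0,.05,.1,.15,.2,.3,.4):
        P=[[.059-.137*np.cos(a),y,.09+.137*np.sin(a)] for y in(-.073,.073)]
        print(a,cv2.projectPoints(b2w(Q,P),cv2.Rodrigues(M[:3,:3])[0],M[:3,3],K,D)[0].ravel().round().tolist())
    g=cv2.cvtColor(ctrl.snapshot('wrist'),cv2.COLOR_RGB2GRAY)
    for r in range(205,245,2):print(r,g[r,130:250:8],g[r,400:480:6])
E
python3 -c "
from h import *
st();lipang()"
```

```text
t 21.2 binframe tip mm [-89.3 -22.3  91.4] ori [ 1.8000e+02 -3.0000e-02 -1.6654e+02] F [-4.49 -1.68  0.18] open 0.0003
0 [239.0, 264.0, 481.0, 263.0]
0.05 [236.0, 270.0, 487.0, 269.0]
0.1 [233.0, 277.0, 493.0, 276.0]
0.15 [229.0, 285.0, 500.0, 284.0]
0.2 [225.0, 294.0, 506.0, 293.0]
0.3 [217.0, 317.0, 521.0, 314.0]
0.4 [209.0, 345.0, 536.0, 341.0]
205 [116  84  86  81  78  79  81  51 105 109 108 102 107 106 106] [176 169  60  66  56  61  75 168 166 163 163 172 174 177]
207 [119  82  83  82  81  81  81  84 106 108 108 108 106 105 107] [174 154  69  63  63  65  58 164 167 168 168 171 172 180]
209 [119  82  88  86  80  80  76 104 109 108 104 106 107 103 106] [172 143  58  56  61  65  61 161 165 168 169 169 175 179]
211 [122  80  82  78  80  81  98 105 103 107 105 107 106 109 110] [168 127  44  85  81  73  86 144 164 168 173 172 177 181]
213 [136  99  79  82  83  78 108 107 104 103 105 104 105 107 108] [172 120  57  87  82  84  83 153 168 167 170 171 178 179]
215 [140 112  83  82  81  96 105 108 102 104 102 105 105 106 108] [172 106  58  89  89  86  89 162 172 172 171 174 176 181]
217 [1
[... 1029 characters left out ...]
4 101  38  39  37  37] [ 39  45  36  37  37  47 167 166 169 171 172 174 180 182]
235 [137 144 120 101 101 101 105 104 105 106 102  37  35  37  41] [ 37  35  41  42  37  37 162 164 168 171 175 179 178 184]
237 [139 140 127 104 104 104 103 105  99 102 102  35  36  31  35] [ 39  41  42  44  35  39 108 169 170 170 176 174 174 180]
239 [143 142 133 113 102 102 101 105 103 102  82  41  34  39  37] [ 42  43  43  36  40  38  48 168 171 173 176 174 174 180]
241 [141 136 140 119 102 100 102 102 104 105  44  38  40  36  39] [ 40  38  38  34  37  38  36 168 169 174 178 175 174 176]
243 [140 136 141 119 102 102 100 101 100 100  38  38  38  32  34] [ 42  36  41  44  43  38  39 146 172 173 179 173 174 178]
```

```bash
cat >> h.py <<'E'
def lid():
    # fit the lid angle: compare side picture with edges: front +y corner predictions and white extent
    g=ctrl.snapshot('side').astype(int).min(2)
    for a in (0,.1,.2,.4,.7,1.0,1.4,1.8,2.0):
        P=[[.059-.137*np.cos(a)+.0*np.sin(a),y,.09+.137*np.sin(a)] for y in(.073,-.073)]
        print(a,proj('side',b2w(Q,P)).round().ravel().tolist(),end='; ')
    print()
    for r in range(150,224,6):print(r,' '.join('%3d'%x for x in g[r,250:356:4]))
E
python3 -c "
from h import *
lid()"
```

```text
0 [330.0, 218.0, 330.0, 180.0]; 0.1 [330.0, 215.0, 330.0, 177.0]; 0.2 [329.0, 212.0, 329.0, 174.0]; 0.4 [326.0, 206.0, 327.0, 168.0]; 0.7 [319.0, 198.0, 320.0, 160.0]; 1.0 [307.0, 192.0, 309.0, 153.0]; 1.4 [289.0, 187.0, 292.0, 148.0]; 1.8 [268.0, 187.0, 273.0, 148.0]; 2.0 [259.0, 189.0, 264.0, 150.0]; 
150 172 164 171 171 161 153 107 131 157 162 160 155 154 155  91  86  71  27  53  64  72  72  78  81  80  85  80
156 169 181 177 166 163 104  95 123 168 168 159 162 158 159  94  82  87  79  53  65  70  78  90  95  94  89  85
162 166 176 182 169 103  90  96 138 163 162 163 164 159 163  85  85  86  86  54  74  75  61  58  62  72  56  61
168 183 176 170  97  93  92 173 168 166 164 170 166 163 159  84  87  87  86  66  59  55  55  55  55  50  54  57
174 175 175 110  95  91 172 172 168 170 171 168 165 162 160  87  87  87  88  67  61  51  51  54  27  39  59  59
180 169 139  95  99 170 172 166 159 164 210 232 233 232 232 227 124 124 122  42  58  72  49  51  50  53  56  51
186 152  94  98 154 170 166 169 170 166 230 208 208 208 205 203 109 108 115  58  33  30  51  56  57  58 121 166
192  97  96 139 176 168 168 167 167 169 232 218 210 208 205 207 138 110 111  35  31  28  29  30  49  69 164 161
198  97 123 167 161 164 171 171 165 173 237 216 213 213 208 212 208 207 125 172 171 179 165 157 130 143 166 165
204 130 141 171 170 169 167 168 169 161 235 209 213 215 212 215 211 211 213 228 206  64  96 100 172 163 167 169
210 167 169 169 168 168 167 168 175 154 233 199 211 225 230 229 235 219 212 233 198 109 164 150 167 149 145 161
216 169 168 167 165 173 171 174 168 141 220 208 216 215 214 208 206 205 195 180 134  88  44  37  48  47 110 156
222 167 168 174 169 161 168 172 167 169 177 182 183 181 182 184 184 183 182 127 155 152 151 149 153 154 156 151
```

```bash
cat >> h.py <<'E'
def edge():
    a=cv2.imread('pics/side0.png').astype(int).min(2);b=ctrl.snapshot('side').astype(int).min(2)
    for c in (290,305,320,324,327):print(c,a[196:224,c],b[196:224,c],sep='\n')
E
python3 -c "
from h import *
edge()"
```

```text
290
[198 206 220 224 222 221 217 209 211 207 211 207 209 214 224 238 234 231
 232 231 225 201 183 181 180 179 182 180]
[221 220 219 211 210 208 209 210 208 210 211 211 214 209 200 213 230 232
 231 228 209 174 179 181 182 182 180 182]
305
[211 211 213 213 211 212 213 213 213 213 216 214 214 216 219 224 219 231
 231 232 226 210 183 184 183 185 183 183]
[210 211 212 212 215 214 214 213 213 216 215 215 216 221 231 233 232 232
 231 226 209 194 184 185 185 184 185 185]
320
[212 223 223 223 221 220 215 213 213 217 228 229 231 230 231 231 231 230
 231 231 228 219 185 176 179 176 179 177]
[118 140 153 152 153 152 146 173 227 229 228 229 228 232 230 230 231 230
 227 219 193 196 182 178 179 180 177 179]
324
[231 230 230 230 230 230 230 229 232 231 231 232 231 233 231 231 231 230
 232 230 230 213 157 115 126 129 128 137]
[ 59 118 175 145 149 175 172 175 229 232 232 233 233 231 231 231 233 231
 227 202 133  92  86 103 131 129 129 137]
327
[195 185 161 160 162 159 159 159 161 161 158 160 157 161 157 158 150 130
 124 126 122 132 136 116 145 152 154 154]
[ 61 116 175 170 188 192 169 104 123 126 128 126 121  99  96  94  96 100
 118 142 110 101 106 114 149 152 154 154]
```

The lid's edge has risen about 2 px (0.06–0.07 rad), so it is lifting with the finger. I follow the arc.

apply_moves:
  targets:
    - {"travel":[-0.1,0,-2],"roll":0,"jaw":0}
    - {"travel":[-0.2,0,-2],"roll":0,"jaw":0}
    - {"travel":[-0.2,0,-2],"roll":0,"jaw":0}
    - {"travel":[-0.2,0,-2],"roll":0,"jaw":0}
    - {"travel":[-0.3,0,-2],"roll":0,"jaw":0}

```text
clock: 21.85
tool_pos: [0.5329, -0.0473, 0.0915]
orientation: [-180.0, 0.0, -166.5]
force: [-4.1, -1.7, 0.0]
opening: 0.0004
gripper_force: 2.4
```

apply_moves:
  targets:
    - {"travel":[-0.3,0,-2],"roll":0,"jaw":0}
    - {"travel":[-0.3,0,-2],"roll":0,"jaw":0}
    - {"travel":[-0.4,0,-2],"roll":0,"jaw":0}
    - {"travel":[-0.4,0,-2],"roll":0,"jaw":0}

```text
clock: 22.25
tool_pos: [0.5344, -0.0469, 0.0995]
orientation: [-180.0, 0.0, -166.5]
force: [-4.2, -1.6, 0.3]
opening: 0.0005
gripper_force: 2.1
```

```bash
python3 -c "
from h import *
st();edge()"
```

```text
t 22.25 binframe tip mm [-86.4 -22.2 109.5] ori [-1.8000e+02  2.0000e-02 -1.6653e+02] F [-4.22 -1.55  0.29] open 0.0005
290
[198 206 220 224 222 221 217 209 211 207 211 207 209 214 224 238 234 231
 232 231 225 201 183 181 180 179 182 180]
[199 202 205 209 205 206 210 209 209 207 209 211 209 216 229 228 227 230
 228 221 205 191 182 180 181 181 181 183]
305
[211 211 213 213 211 212 213 213 213 213 216 214 214 216 219 224 219 231
 231 232 226 210 183 184 183 185 183 183]
[208 204 207 207 208 208 208 209 206 208 210 217 223 219 228 226 227 225
 190 126 154 193 182 182 183 182 181 183]
320
[212 223 223 223 221 220 215 213 213 217 228 229 231 230 231 231 231 230
 231 231 228 219 185 176 179 176 179 177]
[177 175 164 171 225 227 228 229 228 227 228 228 229 229 228 226 199 138
  92 102 150 192 180 177 177 177 179 178]
324
[231 230 230 230 230 230 230 229 232 231 231 232 231 233 231 231 231 230
 232 230 230 213 157 115 126 129 128 137]
[160 182 171 171 221 227 228 226 226 226 227 226 225 225 224 219 183 108
  92 105  94  89  88 100 126 129 132 137]
327
[195 185 161 160 162 159 159 159 161 161 158 160 157 161 157 158 150 130
 124 126 122 132 136 116 145 152 154 154]
[187 192 166  70  47  54  52  47  42  34  37  41  43  36  55  95 115  80
  78  82  88  97 100 113 146 152 153 155]
```

apply_moves:
  targets:
    - {"travel":[-0.8,0,-4],"roll":0,"jaw":0}
    - {"travel":[-1,0,-4],"roll":0,"jaw":0}
    - {"travel":[-1.2,0,-4],"roll":0,"jaw":0}
    - {"travel":[-1.3,0,-4],"roll":0,"jaw":0}
    - {"travel":[-1.4,0,-4],"roll":0,"jaw":0}

```text
clock: 22.8
tool_pos: [0.5404, -0.0455, 0.1199]
orientation: [-180.0, 0.1, -166.5]
force: [-1.7, -1.2, -0.2]
opening: 0.0004
gripper_force: 0.7
```

apply_moves:
  targets:
    - {"travel":[-1.6,0,-4],"roll":0,"jaw":0}
    - {"travel":[-1.8,0,-4],"roll":0,"jaw":0}
    - {"travel":[-1.9,0,-4],"roll":0,"jaw":0}
    - {"travel":[-2.1,0,-4],"roll":0,"jaw":0}
    - {"travel":[-2.2,0,-4],"roll":0,"jaw":0}

```text
clock: 23.3
tool_pos: [0.5494, -0.0433, 0.1396]
orientation: [180.0, 0.0, -166.5]
force: [-1.3, -0.1, -1.0]
opening: 0.0004
gripper_force: 0.3
```

```bash
python3 -c "
from h import *
st();lid()"
```

```text
t 23.3 binframe tip mm [-70.9 -22.2 149.6] ori [ 1.8000e+02  2.0000e-02 -1.6653e+02] F [-1.32 -0.05 -1.  ] open 0.0004
0 [330.0, 218.0, 330.0, 180.0]; 0.1 [330.0, 215.0, 330.0, 177.0]; 0.2 [329.0, 212.0, 329.0, 174.0]; 0.4 [326.0, 206.0, 327.0, 168.0]; 0.7 [319.0, 198.0, 320.0, 160.0]; 1.0 [307.0, 192.0, 309.0, 153.0]; 1.4 [289.0, 187.0, 292.0, 148.0]; 1.8 [268.0, 187.0, 273.0, 148.0]; 2.0 [259.0, 189.0, 264.0, 150.0]; 
150 169 162 170 169 157 153 107 130 158 160 159 155 141  83  83  81  70  66  57  55  56  58  56  56  53  56  54
156 171 179 175 170 161 104  97 121 164 162 158 157  97  84  84  82  64  54  54  55  57  35  42  54  56  55  71
162 164 174 180 171 104  95  97 135 164 157 161 164 117  83  87  85  75  61  51  45  54  54  54  52  58  54  88
168 179 173 168  97  91  90 172 166 166 162 169 166 114  87  84  89  96  35  41  39  56  54  54  58  48  49  50
174 174 172 113  90  91 170 171 170 169 171 166 170 184 123 121 109  85  20  29  25  28  28  43  55  49  46  49
180 169 138  91  98 166 171 165 158 163 214 214 187 182 133 109 107  62  30  42  32  41  54  57  57  43  42  51
186 152  95  95 156 168 166 170 172 165 216 188 184 183 184 187 164 155 139 190 190 186 189 132 186 166 168 169
192  93  97 139 170 167 166 167 165 169 218 188 191 186 191 187 188 195 212  26  88  95 164 169 172 166 166 161
198  99 120 169 167 165 171 170 163 172 219 192 191 189 189 190 186 214 216  33 166 170 167 163 166 164 165 163
204 125 142 170 171 166 164 169 164 174 211 191 192 195 216 215 218 212 196 147 173 161 169 168 166 161 164 170
210 168 166 170 164 167 165 167 172 176 215 214 218 213 181  68  35  39  31 171 139 153 162 145 164 152 147 159
216 164 166 167 167 167 168 172 165 167 203 199 171 175 175 149 148 134 130 169  93  64  47  41  46  48 103 155
222 168 169 171 168 160 162 174 170 168 175 184 180 182 184 183 182 180 182 124 151 154 151 151 150 153 155 154
```

apply_moves:
  targets:
    - {"travel":[-3.7,0,-5.8],"roll":0,"jaw":0}
    - {"travel":[-4,0,-5.6],"roll":0,"jaw":0}
    - {"travel":[-4.3,0,-5.4],"roll":0,"jaw":0}
    - {"travel":[-4.5,0,-5.2],"roll":0,"jaw":0}
    - {"travel":[-4.8,0,-5],"roll":0,"jaw":0}
    - {"travel":[-5,0,-4.7],"roll":0,"jaw":0}
    - {"travel":[-5.2,0,-4.5],"roll":0,"jaw":0}
    - {"travel":[-5.4,0,-4.2],"roll":0,"jaw":0}
    - {"travel":[-5.6,0,-4],"roll":0,"jaw":0}
    - {"travel":[-5.8,0,-3.7],"roll":0,"jaw":0}

```text
clock: 24.35
tool_pos: [0.5968, -0.0321, 0.1877]
orientation: [-180.0, 0.0, -166.5]
force: [-0.8, -0.0, 1.2]
opening: 0.0009
gripper_force: 0.3
```

```bash
python3 -c "
from h import *
st();lid()"
```

```text
t 24.35 binframe tip mm [-22.3 -22.4 197.7] ori [-1.7999e+02  2.0000e-02 -1.6653e+02] F [-0.78 -0.01  1.22] open 0.0009
0 [330.0, 218.0, 330.0, 180.0]; 0.1 [330.0, 215.0, 330.0, 177.0]; 0.2 [329.0, 212.0, 329.0, 174.0]; 0.4 [326.0, 206.0, 327.0, 168.0]; 0.7 [319.0, 198.0, 320.0, 160.0]; 1.0 [307.0, 192.0, 309.0, 153.0]; 1.4 [289.0, 187.0, 292.0, 148.0]; 1.8 [268.0, 187.0, 273.0, 148.0]; 2.0 [259.0, 189.0, 264.0, 150.0]; 
150 173 165 173 171 157 154 107 133 144  83  87  84  36  59  56  54  50  60  49 113 105  34  32  27  31  31  32
156 171 181 176 171 166 108  94 126 160  91  84  84  32  33  30  32  31  34  55  77 128  80  29  28  32  45  67
162 164 175 182 171 104  90  97 136 143  87  88  88  28  32  23  26  23  33  56  30 184 233 159 231 231 232 220
168 181 171 169  99  96  92 175 172 145  90  89  96  42  39  38  48  49  91  57  25  47 217 123  59  53  49  49
174 175 173 111  97  87 171 172 170 144  90 121 106 173 190 190 191 192 190 158 145  40  33  50  50  54  48  48
180 168 140  93  97 168 170 163 161 165 159 141 118 133 140  42  94 114 159 166 161 160  39  50  48  45  43  50
186 151  96  98 157 169 170 168 173 165 146 144 144 159 161  84 183 185 183 192 162 168 151 110 160 169 166 171
192  99  96 142 177 169 164 167 165 169 144 142 146 181 153 146 182 183 183 188 171 171 167 172 175 169 171 159
198  96 124 168 164 168 172 172 165 172 143 144 172 181  84  81 104 102 113 179 171 170 168 165 169 169 168 165
204 130 140 171 169 167 166 170 167 162 150 166 178  37  37  33  32  37  30 176 173 164 169 170 169 163 167 169
210 168 167 169 166 169 166 169 173 145 168 103  33  41  38  31  39  38  29 172 138 152 162 146 169 149 144 160
216 168 169 171 166 166 170 174 168 162 199 203 172 175 178 152 154 134 132 173  91  64  45  38  49  49 106 159
222 167 169 173 168 162 166 173 170 168 177 179 184 186 184 186 183 184 182 127 157 153 150 149 151 154 156 154
```

Lid at about 1.05 rad. I continue past upright, slowing at the end.

apply_moves:
  targets:
    - {"travel":[-6,0,-3.4],"roll":0,"jaw":0}
    - {"travel":[-6.1,0,-3.1],"roll":0,"jaw":0}
    - {"travel":[-6.3,0,-2.8],"roll":0,"jaw":0}
    - {"travel":[-6.4,0,-2.4],"roll":0,"jaw":0}
    - {"travel":[-6.5,0,-2.1],"roll":0,"jaw":0}
    - {"travel":[-6.6,0,-1.8],"roll":0,"jaw":0}
    - {"travel":[-6.6,0,-1.4],"roll":0,"jaw":0}
    - {"travel":[-6,0,-1],"roll":0,"jaw":0}
    - {"travel":[-5,0,-0.5],"roll":0,"jaw":0}
    - {"travel":[-5,0,0],"roll":0,"jaw":0}

```text
clock: 25.4
tool_pos: [0.6553, -0.018, 0.2059]
orientation: [-180.0, 0.0, -166.5]
force: [-0.5, -0.3, 0.7]
opening: 0.0003
gripper_force: 0.0
```

apply_moves:
  targets:
    - {"travel":[-5,0,0],"roll":0,"jaw":0}
    - {"travel":[-5,0,0],"roll":0,"jaw":0}
    - {"travel":[-5,0,0],"roll":0,"jaw":0}
    - {"travel":[-5,0,0],"roll":0,"jaw":0}
    - {"travel":[-5,0,0],"roll":0,"jaw":0}
    - {"travel":[-5,0,0],"roll":0,"jaw":0}

```text
clock: 26.0
tool_pos: [0.6845, -0.011, 0.2058]
orientation: [-180.0, 0.0, -166.5]
force: [0.3, -0.0, -0.6]
opening: 0.0006
gripper_force: 0.0
```

```bash
python3 -c "
from h import *
st();lid()"
```

```text
t 26.0 binframe tip mm [ 67.9 -22.4 215.8] ori [-180.      0.   -166.53] F [ 0.29 -0.   -0.57] open 0.0006
0 [330.0, 218.0, 330.0, 180.0]; 0.1 [330.0, 215.0, 330.0, 177.0]; 0.2 [329.0, 212.0, 329.0, 174.0]; 0.4 [326.0, 206.0, 327.0, 168.0]; 0.7 [319.0, 198.0, 320.0, 160.0]; 1.0 [307.0, 192.0, 309.0, 153.0]; 1.4 [289.0, 187.0, 292.0, 148.0]; 1.8 [268.0, 187.0, 273.0, 148.0]; 2.0 [259.0, 189.0, 264.0, 150.0]; 
150 178 170  94  83  37  45  33  33  30  38  53  86  88  89  88  87  74  24  53 133 111  30  35  30  37  43  57
156 177 186  99  30  33  31  30  35  31  59  66  87  91  88  85  86  91  84  35 150 237 156  63  61  61  64  70
162 171 182 100  41  40  33  43  60  88  61  73  92  89  90  92 118 159 161  44  32 195 238 162 236 236 238 225
168 188 164  98 194 165 200 173 175 176 119 157 172 169 169 164 164 168 169 169  29  40 221 129  60  51  52  56
174 180 181 108  34 131 124 119 123 111 100 173 171 167 163 168 172 169 169 172 147  37  30  53  54  52  53  53
180 175 145  98  37 179 181 183 182 178 126 189 188 182 182 178 171 177 171 171 169 169  32  52  53  44  44  52
186 155 101  97  70 178 183 182 183 186 107 185 189 189 192 191 193 190 188 199 167 172 158 118 165 175 175 176
192  99 100 143 203 179 183 179 183 185 105 178 185 189 190 191 193 190 187 195 177 174 172 178 179 172 176 169
198 103 127 174 173 171 183 184 185 185 117  79  69  79  88  86 113 111 115 186 177 180 173 170 173 172 170 173
204 133 146 180 176 175 146 184 183 185 125  50  39  36  38  36  36  37  30 183 180 173 177 178 174 168 174 176
210 173 175 176 174 173 172 162 190 180 135  38  39  34  39  39  30  35  36 181 143 157 166 157 168 157 155 167
216 175 172 176 173 174 175 181 172 185 210 210 181 182 184 159 160 142 135 177  97  64  46  38  47  45 114 164
222 176 178 180 175 170 173 183 176 173 183 188 189 192 190 193 188 190 188 131 160 159 156 157 155 160 160 160
```

The lid has dropped back to its stop (edge at about col 260). I retreat and verify.

apply_moves:
  targets:
    - {"travel":[20,0,-20],"roll":0,"jaw":0}
    - {"travel":[40,0,-20],"roll":0,"jaw":0}
    - {"travel":[40,-20,-10],"roll":0,"jaw":0}
    - {"travel":[40,-40,0],"roll":0,"jaw":0}
    - {"travel":[30,-40,0],"roll":0,"jaw":0}
    - {"travel":[20,-40,0],"roll":0,"jaw":0}
    - {"travel":[0,-40,0],"roll":0,"jaw":0}
    - {"travel":[0,-40,0],"roll":0,"jaw":0}
    - {"travel":[0,0,0],"roll":0,"jaw":0}

```text
clock: 26.95
tool_pos: [0.5541, -0.2676, 0.2552]
orientation: [-180.0, -0.1, -166.7]
force: [0.1, 0.4, -0.2]
opening: 0.0005
gripper_force: 0.0
```

```bash
python3 -c "
from h import *
st();lid();red()
a=cv2.imread('pics/side0.png').astype(int);b=ctrl.snapshot('side')[:,:,::-1].astype(int)
for r in (226,230,232,234,236):print(r,a[r,278:294,1],b[r,278:294,1],a[r,314:328,1],b[r,314:328,1],sep='\n')
d=(np.abs(a-b).max(2)>60).astype(np.uint8);k,l,s,_=cv2.connectedComponentsWithStats(d)
print([s[i].tolist() for i in range(1,k) if s[i,4]>25])"
```

```text
t 26.95 binframe tip mm [-118.9 -241.4  265.2] ori [-1.7997e+02 -6.0000e-02 -1.6674e+02] F [ 0.14  0.4  -0.17] open 0.0005
0 [330.0, 218.0, 330.0, 180.0]; 0.1 [330.0, 215.0, 330.0, 177.0]; 0.2 [329.0, 212.0, 329.0, 174.0]; 0.4 [326.0, 206.0, 327.0, 168.0]; 0.7 [319.0, 198.0, 320.0, 160.0]; 1.0 [307.0, 192.0, 309.0, 153.0]; 1.4 [289.0, 187.0, 292.0, 148.0]; 1.8 [268.0, 187.0, 273.0, 148.0]; 2.0 [259.0, 189.0, 264.0, 150.0]; 
150 170 162 168 169 156 149 104 131 160 155 156 152 150 158 151 150  68  30  97 232 193  59  56  54  56  59  60
156 166 179 174 139 121 107  93 122 162 162 157 155 155 157 156 152 135  82  31 149 231 147  57  58  56  57  68
162 166 174 180  75 169 173 113 137 163 159 160 161 159 158 159 157 158 157  39  31 180 232 157 227 228 229 216
168 180 166 168  40 172 174 173 172 166 159 163 164 161 154 156 157 160 161 164  28  44 211 121  58  49  49  46
174 171 171 111  35 173 173 172 176 171 170 163 162 157 158 163 161 157 165 162 141  35  29  50  52  46  52  49
180 164 138  87  70 172 175 176 176 177 166 180 177 175 174 170 164 166 164 163 163 160  36  48  52  45  40  49

[... 2089 characters left out ...]
39 154 157 158 157 157]
[[292, 0, 27, 54, 958], [286, 0, 160, 133, 7890], [446, 0, 11, 13, 51], [460, 0, 31, 15, 264], [525, 0, 67, 137, 4237], [447, 14, 10, 10, 27], [501, 17, 11, 21, 123], [446, 27, 7, 11, 37], [440, 35, 67, 161, 6274], [366, 47, 12, 7, 40], [369, 66, 32, 41, 712], [403, 69, 33, 35, 518], [501, 88, 72, 167, 5224], [409, 111, 19, 21, 240], [380, 135, 29, 53, 248], [567, 136, 14, 41, 287], [259, 151, 15, 41, 250], [428, 150, 28, 50, 267], [284, 179, 50, 40, 1105], [564, 180, 9, 22, 131], [503, 193, 5, 40, 79], [562, 205, 10, 24, 111], [330, 211, 20, 8, 118], [421, 212, 33, 52, 220], [506, 219, 59, 71, 767], [527, 230, 8, 12, 45], [457, 262, 12, 12, 68], [475, 271, 8, 7, 44]]
```

The lid is back at its stop (about 2.0 rad), the clip is down at about 1.4 rad, and the bin has not moved by a pixel. I hand in.

```bash
python3 -c "
from plant import ctrl
print(ctrl.close_job())"
```

```text
the job is handed in; nothing more can be done
None
```

The red clip is pushed forward and down to about 1.4 rad, the steel bin's lid is flipped back to its stop at about 2.0 rad, the bin has not visibly moved, and I handed the job in after about 27 s with no verdict returned; the first clip pass missed because the real fingertip sits about 32 mm short of the stated position, and pushing force reached about 13 N at most.

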